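# Press the top-up bottle onto the tank's sprung filling pad

## Robot

A 6-joint arm with a two-finger parallel gripper is mounted at the origin on the work surface. World frame = base frame: x ahead of the robot, y to its left, z up, the work surface at z = 0. Lengths are in mm, angles in degrees, forces in N, time in s.
With the tool pointing down it reaches from about 275 to 975 mm from the base axis. Payload 8.4 kg.
Tool frame: the origin (TCP) lies at the very end of the fingers, on their centre line; the grasp point (between the pads) lies 19 mm behind it; x points along the fingers, y is the direction in which the jaws open and shut, and the axes are right-handed (so a half turn about x gives the same grasp; the last joint's range is limited). The gripper opens to 92 mm and grips with 3 to 60 N. Pads are 20 mm wide; open, the fingers measure 128 mm over their backs; the gripper's body (75 mm by 189 mm) begins 69 mm behind the grasp point.
Start: joints at [-68.721, 20.225, 93.587, -0, 66.188, -0.138], TCP at [228.221, -581.844, 214.583] pointing down, gripper open.
Joint ranges: [-150.9, 150.9], [-52.94, 120.26], [3.33, 152.33], [-74.26, 254.26], [0, 154.13], [-172.89, 172.89]. Speed limits (degrees/s): [127.2, 127.2, 159.86, 180, 180, 180].

## Interface

Orientations are given as a 3x3 rotation matrix whose columns are the frame's x, y, z axes.
In Python, from station import robot gives the robot as it stands.
- The arm moves only by the tool arm_command, never from a script. Its argument "plan" is one flat list of numbers, 7 for each row, row after row: the shift along the world's x, y, z in cm, then the turn, a rotation vector about the world's x, y, z in units of 6 degrees (1.0 is 6 degrees), then the finger opening in cm, from 0 to 9.19. A call has 1 to 20 rows; each row is the pose to reach, as a shift and turn from the pose commanded when the call began; what a row does not reach only later rows make up. A row lasts 1/10 s, in which the tool goes at most 50 mm and 8.59 degrees, less where a joint would pass 70% of its speed; a pose out of reach is approached as far as the arm can. A call with a gripper value outside its range is refused whole. The fingers move at their own pace and stop on an object; the grip force is fixed at half the most. Time passes only in rows, so rows that repeat a pose let the fingers close. It gives the time, the measured TCP pose, the force and the opening at its end, in the units of the state.
- robot.get_obs(): the state, without advancing time (a new reading comes with each control period).
- robot.capture(name): name is "scene" or "top"; returns a dict with "frame" (400x640x3 uint8, blue, green, red), "depth" (400x640 float32, mm along the optical axis (not along the pixel's ray), 0 where there is no reading), "mtx" (3x3 intrinsics, pixels), "R" (3x3) and "t" (3): a world point X has camera coordinates R X + t. Camera axes: x right, y down, z forward; pixel columns grow to the right and rows downward; lengths in mm; the calibration is good to about 2 mm. A picture is of the moment at which its call begins.
- robot.finish_job(): hands the job in, once; it reports no verdict.
The state is a dict: "time_s": time; "qpos": joint angles; "qd": joint speeds; "joint_efforts": joint torques, N m; "tcp_pos": TCP position; "tool_rot": TCP orientation; "wrist_force": force on the tool from outside, world axes, zero at the start; "wrist_torque": the same for the moment, N m; "opening": finger opening in mm.
Only numpy, scipy, OpenCV 4.12 (cv2) and the standard library are available. Lean on these libraries where they do the work, as an engineer would, in place of code of your own. Each camera call takes 0.05 s, during which the arm holds its last target.

## Task

The square top-up bottle is lying on the bench: first lay it in the sloping orange rest with its blue mouth end downhill against the stop and let go of it there, then take it again and stand it mouth-down on the yellow sprung pad on top of the clear tank. With the bottle upright, press the pad all the way down to its stop and keep it fully down for two seconds, firmly but without ramming it. Then ease off so that the pad comes back up and leave the bottle standing upright, mouth down, on the pad, and leave the fan, the screwdriver and the jar where they are.

Things in the scene. Friction and masses are not known exactly. Their poses are not given: they have to be found in the camera images.
- bottle: Closed rigid bottle 150 mm long, 0.18 to 0.34 kg: pale square body 48 x 48 mm with a wide blue-green band, 30 mm neck, round blue flat cap 40 mm wide. Origin on its long axis at mid length, +x along the axis to the cap: body x -75 to 35 mm, neck to 45, cap to 75. Centre of mass about 10 mm from the origin to the base. Starts lying on a flat, origin 24 mm above the bench.
- bottle_mouth (a point): centre of the flat outer face of the bottle's blue cap, 75 mm from the bottle's origin along +x
- bottle_base (a point): centre of the flat base of the bottle, 75 mm from the bottle's origin along -x
- rest: Fixed orange rest sloping at 45 degrees on a grey foot 150 x 100 mm. Origin: centre of the foot on the bench, z up, +x the horizontal downhill way. Its plate is 44 mm wide (less than the bottle) and 118 mm long and ends below in a stop 56 mm wide, 36 mm tall. A bottle laid on it slides down to the stop by itself; its side faces are then free for fingers over the 85 mm nearest the base.
- rest_stop (a point): where the centre of the cap face belongs in the rest: on the uphill face of the stop, 24 mm out of the plate. 40 to 64 mm uphill of it stand two lugs, 40 mm tall, 55 mm apart inside and flared at the top, that guide the mouth end of the square body.
- rest_top (a point): where the centre of the bottle's base belongs when the bottle lies in the rest: 150 mm uphill of rest_stop along the 45 degree slope
- filler: Fixed clear tank, 118 x 128 mm, its lid 68 mm high, with a black pump block on its +x side reaching 101 mm from the origin and 54 mm high; it carries the sprung pad over its centre. Origin at the centre of the tank's underside, z up.
- pad_top (a point): centre of the inner floor of the round yellow pad, a saucer 66 mm across with a 5 mm wide lip that stands 6 mm above its floor; the floor is 56 mm across and lies 102 mm above the bench when the pad is up. The cap face stands on this floor. This point moves with the pad.
- pad (a joint): travel of the sprung pad straight down, in m: 0 is up, 0.012 is fully down on its hard stop. The spring is preloaded: it starts to move at about 6 N and takes about 14 N fully down (plus a little damping), so the bottle's own weight does not move it. Do not load it with more than 60 N.
- fan: Bystander: loose dark square fan, 120 x 120 x 25 mm, lying flat; origin at the centre of its underside.
- jar: Bystander: loose white jar with a red cap, 60 mm in diameter, 80 mm high; origin at the centre of its underside.
- driver: Bystander: loose screwdriver with a red handle, 190 mm long, lying on the bench along its own x.
There are look-alikes about, which are no part of the job. There is more than one size of the filler; the one meant has the size given above.

How it is judged (in metres and radians):
On the way, in this order (a step that is already met when the one before it is completed fails the run):
1. the bottle lies in the sloping rest, mouth end down at the stop, let go (distance between bottle_mouth and rest_stop below 0.012 m and distance between bottle_base and rest_top below 0.015 m and contact force between the fingers and bottle below 0.1 N and linear speed of bottle below 0.02 m/s), for 0.2 s.
2. the bottle, upright and mouth down on the pad, holds the pad fully down (11 of its 12 mm or more) for 1.5 s (value of joint pad above 0.011 m and contact force between bottle and filler above 8 N and angle between the x axis of bottle and the z axis of filler, either way round below 0.12 rad and horizontal distance between bottle_mouth and pad_top below 0.012 m), for 1.5 s.
At the end, for the whole second after the job is handed in: The bottle stands still, released and mouth down on the pad, within 0.12 rad of upright, its mouth within 12 mm of the pad's centre, and the pad is back up (less than 3 mm of travel) (angle between the x axis of bottle and the z axis of filler, either way round below 0.12 rad and horizontal distance between bottle_mouth and pad_top below 0.012 m and value of joint pad below 0.003 m and distance between bottle_mouth and pad_top below 0.013 m and contact force between bottle and filler above 0.5 N and linear speed of bottle below 0.02 m/s and angular speed of bottle below 0.2 rad/s); the robot touches nothing.
It fails at once if the bottle and tank are pressed together with more than 60 N (contact force between bottle and filler above 60 N).
It fails at once if the fan is moved more than 30 mm (distance of fan from where it was at the start of the episode above 0.03 m).
It fails at once if the jar is moved more than 30 mm (distance of jar from where it was at the start of the episode above 0.03 m).
It fails at once if the screwdriver is moved more than 30 mm (distance of driver from where it was at the start of the episode above 0.03 m).
It also fails if it takes over 72 s, if anything falls off the work surface, if the arm or the gripper's body presses on something with over 40 N, if the wrist force passes 120 N, or if a joint passes its speed limit or range.

## Working session

There is one attempt and no reset: what is moved stays moved. The work goes in short steps, Python scripts to look and compute and a tool call to move; the robot and the scene stay as the last step left them, time stands still between calls to the robot, and variables do not carry over. Pictures are saved under pics/ and viewed, and the job is handed in when it is done.

Besides the shell and the picture viewer there is one more tool, called after "Emit:" by a JSON object that holds its "method" and its "body", one argument or row to a line. arm_command: Moves the arm, as the interface text tells. Its arguments: {"type":"object","properties":{"plan":{"type":"array"}},"required":["plan"]}

```bash
mkdir -p pics; ls; python3 - <<'E'
from station import robot
import cv2,numpy as np,pickle
print(robot.get_obs())
for n in("scene","top"):
    c=robot.capture(n);pickle.dump(c,open(f"{n}0.pkl","wb"));cv2.imwrite(f"pics/{n}0.png",c["frame"]);print(n,c["mtx"],c["R"],c["t"])
E
```

```text
pics
{'time_s': 0.0, 'qpos': array([-6.87203844e+01,  2.02632290e+01,  9.36259239e+01,  3.37437686e-04,
        6.61887633e+01, -1.37363697e-01]), 'qd': array([-0.02557697,  0.02271564, -0.00804806,  0.02185741, -0.00941425,
        0.09859611]), 'joint_efforts': array([ 2.45185593e-04, -5.93853414e+01, -3.34210539e+01,  6.97482331e-02,
        2.35374126e-02, -1.27713847e-04]), 'tcp_pos': array([ 228.05248758, -581.40135177,  213.87914681]), 'tool_rot': array([[-4.88511460e-04,  3.65150133e-01, -9.30948517e-01],
       [ 1.26913198e-03, -9.30947652e-01, -3.65150459e-01],
       [-9.99999075e-01, -1.35987672e-03, -8.64511413e-06]]), 'wrist_force': array([ 0.24148714, -0.70240382, -0.17898457]), 'wrist_torque': array([-0.029251  , -0.00518452,  0.04532963]), 'opening': 91.69242807245706}
scene [[469.2109291    0.         318.18989227]
 [  0.         469.2109291  195.67400225]
 [  0.           0.           1.        ]] [[ 0.8014797   0.59796333  0.00837583]
 [ 0.48801747 -0.64589045 -0.58708132]
 [-0.34564324  0.47462131 -0.80948463]] [-411.71035807 -253.8257271  1465.74807193]
top [[448.83033295   0.         318.40753283]
 [  0.         448.83033295 196.27913568]
 [  0.           0.           1.        ]] [[-0.02728234 -0.9995013   0.01590071]
 [-0.99526671  0.02567567 -0.09372798]
 [ 0.09327297 -0.01838256 -0.99547086]] [ -56.33866152  583.8167025  1123.84778322]
```

View pics/scene0.png

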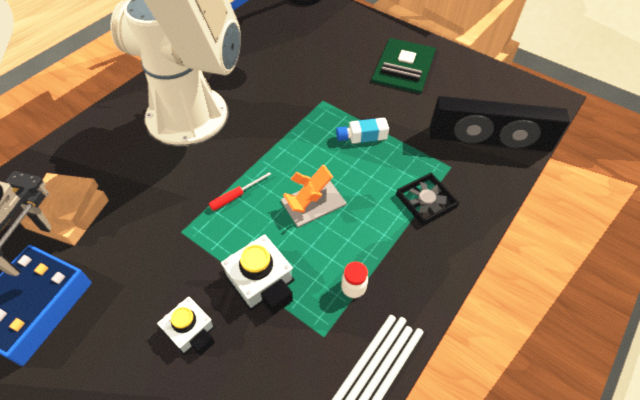

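View pics/top0.png

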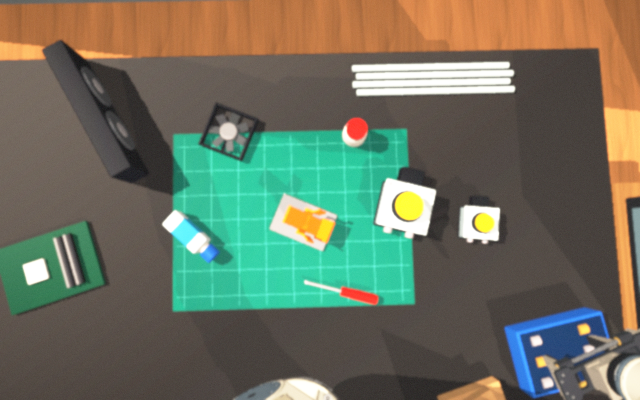

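The scene shows the bottle at top (190,235), with its blue cap at (209,253), the orange rest at (305,222), and the jar, fan and driver. There are two fillers, at top (407,207) and (481,223). The larger one looks like the 118x128 tank, and I'll check that by measuring.

```bash
cat > h.py <<'E'
import numpy as np,cv2,pickle
def cloud(c):
    d=c["depth"];v,u=np.mgrid[0:400,0:640];K=c["mtx"]
    P=np.stack([(u-K[0,2])/K[0,0]*d,(v-K[1,2])/K[1,1]*d,d],-1)
    W=(P-c["t"])@c["R"]
    W[d==0]=np.nan
    return W
def proj(c,X):
    p=np.atleast_2d(X)@c["R"].T+c["t"];q=p@c["mtx"].T
    return q[:,:2]/q[:,2:]
def crop(c,u,v,w,h,s,name):
    im=c["frame"][v:v+h,u:u+w];cv2.imwrite(name,cv2.resize(im,None,fx=s,fy=s,interpolation=cv2.INTER_CUBIC))
def hsv(c): return cv2.cvtColor(c["frame"],cv2.COLOR_BGR2HSV)
E
python3 - <<'E'
from h import *
for n in("top","scene"):
    c=pickle.load(open(n+"0.pkl","rb"));W=cloud(c);H=hsv(c)
    # heights & yellow
    y=(H[...,0]>22)&(H[...,0]<33)&(H[...,1]>180)&(H[...,2]>120)
    k,l,s,ce=cv2.connectedComponentsWithStats(y.astype(np.uint8))
    for i in range(1,k):
        if s[i,4]>60:
            p=W[l==i];print(n,'yellow',s[i],ce[i],np.nanmedian(p,0).round(1),np.nanmin(p,0).round(),np.nanmax(p,0).round())
    # elevated white-ish lids
    for nm,lo,hi,(x0,x1,y0,y1) in (("lid",62,74,(300,800,-500,-150)),):
        pass
    o=(H[...,0]>5)&(H[...,0]<20)&(H[...,1]>180)&(H[...,2]>130)
    k,l,s,ce=cv2.connectedComponentsWithStats(o.astype(np.uint8))
    for i in range(1,k):
        p=W[l==i]
        if s[i,4]>60 and np.nanmax(p[:,2])<250 : print(n,'orange',s[i],np.nanmedian(p,0).round(1),np.nanmin(p,0).round(),np.nanmax(p,0).round())
    # generic boxes: elevation map components
    m=(W[...,2]>10)&(W[...,2]<300)
    k,l,s,ce=cv2.connectedComponentsWithStats(m.astype(np.uint8))
    for i in range(1,k):
        if s[i,4]>100: 
            p=W[l==i]; print(n,s[i],p.min(0).round(),p.max(0).round())
c=pickle.load(open("top0.pkl","rb"));crop(c,150,150,380,170,2,"pics/a.png")
E
```

```text
top yellow [395 193  27  27 576] [408.17361111 205.71006944] [ 546.5 -285.1  103.5] [ 515. -315.   78.] [ 580. -255.  115.]
top yellow [475 214  18  18 246] [483.3495935 222.3902439] [ 503.4 -475.9   71.8] [ 481. -498.   54.] [ 524. -457.   80.]
top yellow [317 220  16  21 213] [324.1314554 229.5915493] [496.9 -83.2  45.3] [ 470. -103.   29.] [521. -65.  64.]
top orange [286 208  35  30 508] [518.2 -29.6  77. ] [478. -74.  32.] [548.   8. 116.]
top [  42   40  107  144 5427] [630. 368.  10.] [969. 585. 132.]
top [352  63 157   9 886] [ 916. -592.   10.] [ 934. -171.   24.]
top [356  70 157  10 872] [ 894. -601.   10.] [ 912. -182.   24.]
top [353  78 157  10 888] [ 872. -591.   10.] [ 890. -172.   24.]
top [357  86 158  10 881] [ 851. -602.   10.] [ 868. -182.   23.]
top [ 198  103   61   58 1414] [682.  82.  10.] [834. 236.  31.]
top [343 119  25  27 520] [ 714. -197.   10.] [ 769. -140.   86.]
top [ 375  167   61   72 2927] [ 469. -361.   10.] [ 650. -214.  115.]
top [ 459  196   40   47 1442] [ 454. -526.   10.] [ 573. -434.   80.]
top [626 196  14 134 994] [ 222. -889.   10.] [ 5
[... 1100 characters left out ...]
3.  295.]
scene [ 396  172   64   52 1257] [683.  83.  10.] [838. 239.  29.]
scene [209 181  46  29 347] [ 307. -213.   10.] [355. -78.  30.]
scene [ 221  235   72   79 3457] [ 473. -360.   10.] [ 653. -215.  112.]
scene [   0  245   91  120 6710] [  83. -755.   10.] [ 283. -537.  282.]
scene [342 262  26  35 744] [ 717. -198.   10.] [ 775. -141.   86.]
scene [ 158  297   57   58 1879] [ 453. -524.   10.] [ 576. -433.   77.]
scene [332 315  64  85 703] [ 853. -408.   10.] [ 869. -181.   20.]
scene [346 317  61  83 699] [ 875. -391.   10.] [ 891. -169.   20.]
scene [359 326  54  74 613] [ 897. -375.   10.] [ 913. -180.   24.]
scene [372 328  51  72 590] [ 919. -358.   10.] [ 935. -169.   20.]
```

View pics/a.png

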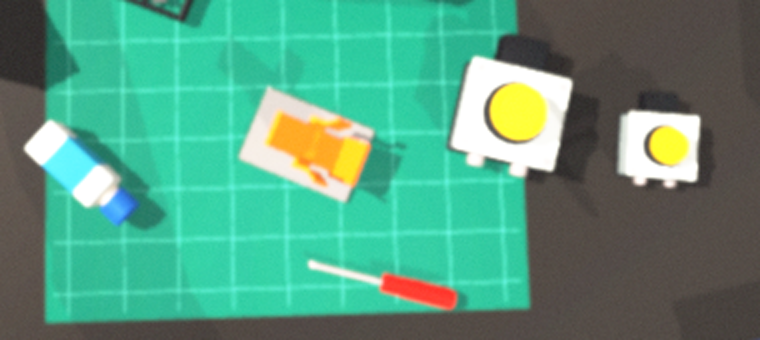

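```bash
python3 - <<'E'
from h import *
cs={n:pickle.load(open(n+"0.pkl","rb")) for n in("top","scene")}
def rect(p):
    r=cv2.minAreaRect(p[:,:2].astype(np.float32));return [np.round(x,1) for x in r]
for n,c in cs.items():
    W=cloud(c);H=hsv(c);x,y,z=np.moveaxis(W,-1,0)
    B=(x>400)&(x<580)&(y>170)&(y<335)
    p=W[B&(z>40)];print(n,'bottle top',rect(p),np.median(p,0).round(1),len(p))
    blue=B&(H[...,0]>105)&(H[...,0]<125)&(H[...,1]>150)&(z>8)
    p=W[blue];print(' blue',p.mean(0).round(1),rect(p),p[:,2].max(),len(p))
    R=(x>430)&(x<600)&(y>-130)&(y<60)
    grey=R&(H[...,1]<70)&(H[...,2]>80)&(z<25)
    p=W[grey];print(' foot',np.median(p,0).round(1),rect(p),len(p))
    org=R&(H[...,1]>150)&(H[...,0]<35)&(z>20)
    p=W[org];print(' or',rect(p))
    # plane for plate: upper part
    F=(x>460)&(x<660)&(y>-365)&(y<-205)
    p=W[F&(z>62)&(z<75)];print(' lid',np.median(p,0).round(1),rect(p),len(p))
    yl=F&(H[...,0]>22)&(H[...,0]<33)&(H[...,1]>150)&(z>94)
    p=W[yl];print(' pad',p.mean(0).round(1),rect(p),len(p), np.percentile(p[:,2],[5,50,95]))
    S=(x>440)&(x<590)&(y>-540)&(y<-420)
    p=W[S&(z>35)&(z<60)&(H[...,1]<60)&(H[...,2]>120)];print(' small lid',np.median(p,0).round(1),rect(p))
E
```

```text
top bottle top [array([486.3, 250.8]), array([149.6,  49. ]), np.float64(46.5)] [495.  258.5  47.6] 976
 blue [450.2 197.5  38.5] [array([446.2, 203.6]), array([26. , 29.8]), np.float64(48.9)] 45.776617385437966 72
 foot [525.2  -3.6   8.2] [array([518.4, -32.2]), array([157.7, 103.4]), np.float64(66.0)] 1083
 or [array([511.9, -45.7]), array([117.2,  79.1]), np.float64(66.6)]
 lid [ 545.  -282.4   68.9] [array([ 559.9, -291.8]), array([124.8, 140.8]), np.float64(74.8)] 1456
 pad [ 546.9 -286.5  104.3] [array([ 546.7, -286.3]), array([62.8, 62.3]), np.float64(57.7)] 576 [ 99.79574261 103.73833756 110.29640244]
 small lid [ 503.5 -468.7   47.9] [array([ 501.3, -479.5]), array([87.7, 92.3]), np.float64(84.4)]
scene bottle top [array([488.2, 252. ]), array([150.7,  52.1]), np.float64(47.8)] [498.9 259.4  47. ] 522
 blue [450.6 199.5  33.4] [array([450.5, 202. ]), array([27.3, 28.1]), np.float64(45.6)] 47.120111908461354 122
 foot [541.2 -38.3   7.4] [array([511.1, -24.8]), array([152.3, 122.9]), np.float64(66.5)] 978
 or [array([511.2, -44. ]), array([116.6,  85.4]), np.float64(67.7)]
 lid [ 565.3 -305.3   67.6] [array([ 548.4, -286.5]), array([125.1, 115.5]), np.float64(74.8)] 1442
 pad [ 554.3 -285.4  103.3] [array([ 552.1, -287. ]), array([59.1, 63.7]), np.float64(26.4)] 110 [ 98.71170649 103.04447496 108.69441201]
 small lid [ 517.4 -483.3   46.6] [array([ 504.1, -478.5]), array([85.3, 80.6]), np.float64(84.5)]
```

```bash
python3 - <<'E'
from h import *
cs={n:pickle.load(open(n+"0.pkl","rb")) for n in("top","scene")}
a=np.radians(246.5);d=np.array([np.cos(a),np.sin(a)]);l=np.array([-d[1],d[0]])
for n,c in cs.items():
    W=cloud(c);H=hsv(c);x,y,z=np.moveaxis(W,-1,0)
    R=(x>430)&(x<600)&(y>-130)&(y<60)&(z>2)
    p=W[R&((H[...,1]<90)|(H[...,0]<40))&(z>4)]
    q=p[:,:2]-[516,-31];u=q@d;v=q@l;zz=p[:,2]
    f=zz<14; print(n,'foot u',np.percentile(u[f],[1,99]),'v',np.percentile(v[f],[1,99]))
    for u0 in range(-90,90,6):
        m=(abs(u-u0)<3)&(zz>14)
        if m.sum():
            k=m&(abs(v)<14); print(u0,'v',v[m].min().round(),v[m].max().round(),'z mid',np.percentile(zz[k],[10,50,90]).round(1) if k.sum() else None,'zmax',zz[m].max().round())
    np.save(n+"_rest.npy",np.c_[u,v,zz])
crop(cs["scene"],250,140,130,100,6,"pics/r1.png");crop(cs["top"],255,180,110,80,7,"pics/r2.png")
E
```

```text
top foot u [-75.87000255  72.33872781] v [-47.93415236  51.40157246]
-66 v 22.0 36.0 z mid None zmax 15.0
-48 v -18.0 -5.0 z mid [110.9 110.9 110.9] zmax 111.0
-42 v -20.0 31.0 z mid [110.1 113.9 116.6] zmax 119.0
-36 v -19.0 23.0 z mid [109.2 111.8 114.3] zmax 118.0
-30 v -39.0 23.0 z mid [101.6 106.1 111. ] zmax 112.0
-24 v -20.0 24.0 z mid [ 96.1  99.9 102.3] zmax 104.0
-18 v -20.0 23.0 z mid [89.3 94.  98.8] zmax 101.0
-12 v -20.0 23.0 z mid [84.5 87.1 92.3] zmax 93.0
-6 v -31.0 35.0 z mid [78.  82.1 84. ] zmax 89.0
0 v -31.0 34.0 z mid [73.1 75.8 79.5] zmax 86.0
6 v -31.0 41.0 z mid [66.3 69.7 73.1] zmax 90.0
12 v -32.0 34.0 z mid [60.6 63.8 67.6] zmax 97.0
18 v -34.0 37.0 z mid [54.7 58.3 61.8] zmax 102.0
24 v -38.0 42.0 z mid [48.3 52.2 55.4] zmax 107.0
30 v -40.0 43.0 z mid [42.5 45.8 48.7] zmax 106.0
36 v -39.0 43.0 z mid [36.5 40.1 42.2] zmax 100.0
42 v -39.0 42.0 z mid [30.5 35.3 38.1] zmax 96.0
48 v -35.0 29.0 z mid [33.8 37.2 40.2] zmax 42.0
54 v -26.0 29.0 z mid [41.5 43.3 46. ] zmax 48.0
60 v -27.0 49.0 z mid [45.5 47.7 51.7] zmax 55.0
66 v -26.0 29.0 z mid [51.6 55.  
[... 489 characters left out ...]
.2] zmax 90.0
-6 v -31.0 36.0 z mid [74.2 77.9 81.1] zmax 84.0
0 v -32.0 37.0 z mid [67.9 72.4 74.8] zmax 83.0
6 v -29.0 35.0 z mid [63.2 66.3 69.2] zmax 88.0
12 v -29.0 37.0 z mid [56.8 60.  64.1] zmax 96.0
18 v -38.0 38.0 z mid [51.8 54.3 59.3] zmax 100.0
24 v -39.0 41.0 z mid [45.9 48.9 51.7] zmax 107.0
30 v -38.0 42.0 z mid [38.6 42.9 46.5] zmax 108.0
36 v -41.0 44.0 z mid [32.9 36.8 40.7] zmax 97.0
42 v -36.0 40.0 z mid [30.3 33.4 35.1] zmax 92.0
48 v -28.0 30.0 z mid [35.8 38.3 40.3] zmax 41.0
54 v -27.0 29.0 z mid [41.5 44.1 46.8] zmax 49.0
60 v -23.0 31.0 z mid [48.3 50.  53.1] zmax 54.0
66 v -28.0 29.0 z mid [52.8 55.6 57.3] zmax 59.0
72 v -24.0 30.0 z mid [50.8 54.3 55.8] zmax 56.0
```

View pics/r1.png

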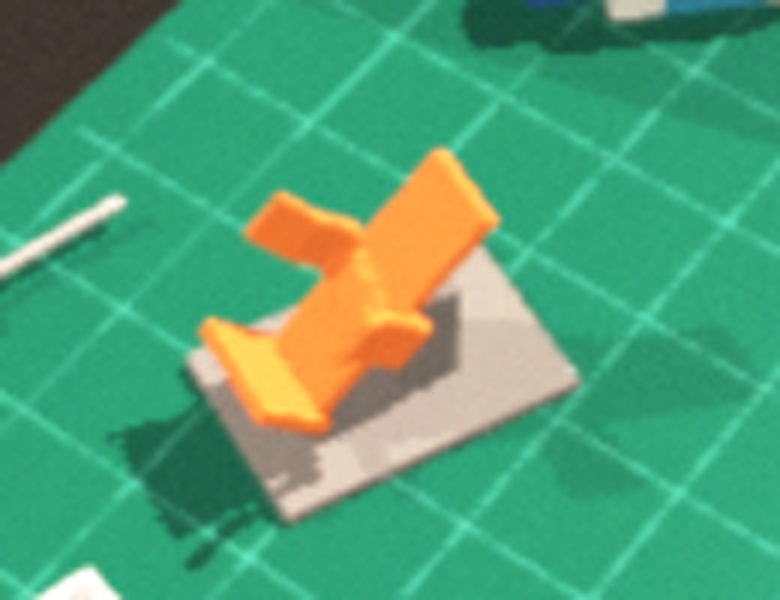

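View pics/r2.png

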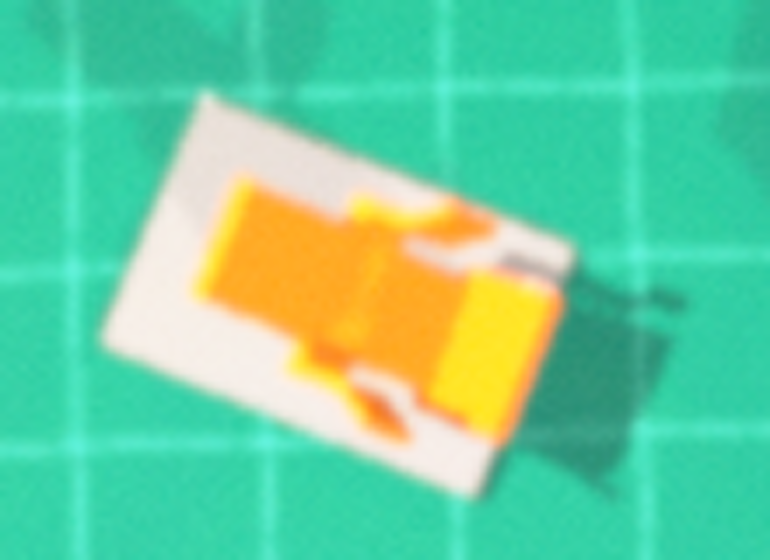

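Emit:
{"method": "arm_command", "body": {
  "plan": [3,5,8,0,0,0,9,6,15,10,0,0,1,9,8,25,10,0,0,2,9,10,35,10,0,0,3,9,12,45,10,0,0,4,9,18,55,10,0,0,4.3,9,22,65,10,0,0,4.3,9,25,75,10,0,0,4.3,9,27.6,85.2,5,0,0,4.3,9,27.6,85.2,-5,0,0,4.3,9,27.6,85.2,-5,0,0,4.3,9,27.6,85.2,-5,0,0,4.3,9,27.6,85.2,-5,0,0,4.3,9,27.6,85.2,-5,0,0,4.3,9,27.6,85.2,-5,0,0,4.3,9,27.6,85.2,-5,0,0,4.3,9,27.6,85.2,-5,0,0,4.3,9,27.6,85.2,-5,0,0,4.3,9]
}}

```text
time_s: 1.9
tcp_pos: [491.8, 233.7, 175.2]
tool_rot: [[-0.0, 0.734, -0.679], [-0.0, -0.679, -0.734], [-1.0, -0.0, 0.0]]
wrist_force: [0.8, -1.8, 0.7]
opening: 90.0
```

Emit:
{"method": "arm_command", "body": {
  "plan": [1.25,3.6,0,0,0,0,9,1.25,3.6,-4,0,0,0,9,1.25,3.6,-8,0,0,0,9,1.25,3.6,-8,0,0,0,9,1.25,3.6,-8,0,0,0,9]
}}

```text
time_s: 2.4
tcp_pos: [503.8, 267.4, 95.9]
tool_rot: [[-0.002, 0.734, -0.679], [-0.001, -0.679, -0.734], [-1.0, -0.001, 0.002]]
wrist_force: [0.4, -0.2, 0.2]
opening: 89.8
```

```bash
cat >> h.py <<'E'
import json
def log(robot):
    o=robot.get_obs();open("obs.jsonl","a").write(json.dumps({k:np.asarray(v).tolist() for k,v in o.items()})+"\n")
    print(o["time_s"],"q",o["qpos"].round(1),"p",o["tcp_pos"].round(1),"F",o["wrist_force"].round(1),"op",round(o["opening"],1));return o
E
python3 - <<'E'
from station import robot
from h import *
log(robot)
for n in("scene","top"):
    c=robot.capture(n);pickle.dump(c,open(n+"1.pkl","wb"))
crop(pickle.load(open("scene1.pkl","rb")),270,60,200,130,4,"pics/b1.png")
crop(pickle.load(open("top1.pkl","rb")),130,180,150,110,5,"pics/b2.png")
E
```

```text
2.4 q [ 27.8  23.5 106.    0.   50.6  70.6] p [503.8 267.4  95.9] F [ 0.4 -0.2  0.2] op 89.8
```

View pics/b1.png

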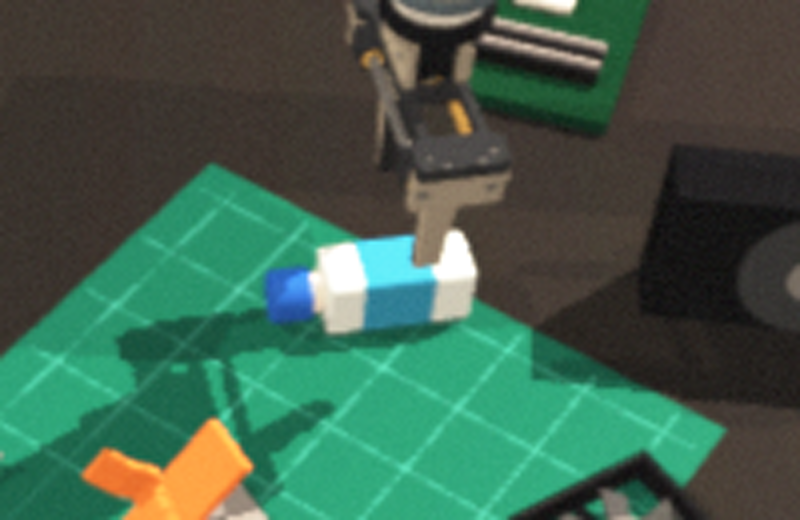

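View pics/b2.png

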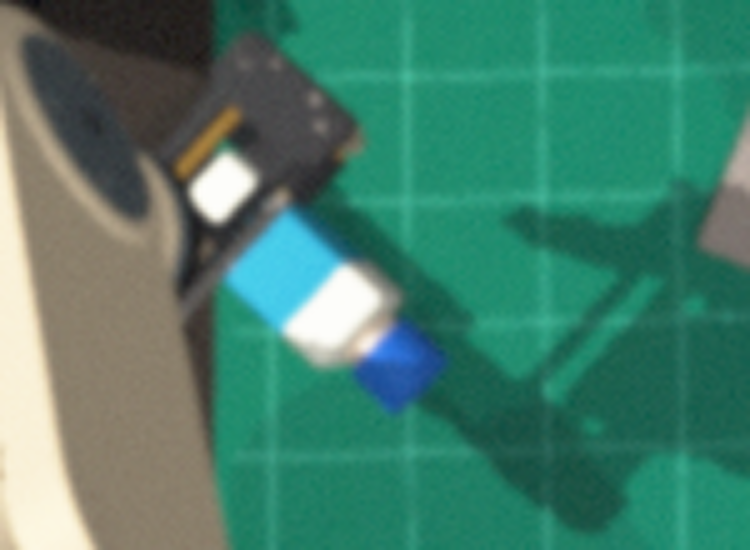

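The fingers straddle the bottle at its blue band, scene crop (430,250), and the jaws are square to its axis. I'm descending and closing now.

Emit:
{"method": "arm_command", "body": {
  "plan": [0,0,-4,0,0,0,9,0,0,-7,0,0,0,9,0,0,-8.7,0,0,0,9,0,0,-8.7,0,0,0,9,0,0,-8.7,0,0,0,3.5,0,0,-8.7,0,0,0,3.5,0,0,-8.7,0,0,0,3.5,0,0,-8.7,0,0,0,3.5,0,0,-8.7,0,0,0,3.5,0,0,-8.7,0,0,0,3.5,0,0,-8.7,0,0,0,3.5]
}}

```text
time_s: 3.6
tcp_pos: [504.2, 268.0, 9.5]
tool_rot: [[0.0, 0.734, -0.679], [0.0, -0.679, -0.734], [-1.0, -0.0, -0.0]]
wrist_force: [-4.2, 1.8, 6.5]
opening: 47.6
```

```bash
python3 - <<'E'
from station import robot
from h import *
log(robot)
E
```

```text
3.6 q [ 27.8  30.9 108.2   0.   40.8  70.6] p [504.2 268.    9.5] F [-4.2  1.8  6.5] op 47.6
```

Emit:
{"method": "arm_command", "body": {
  "plan": [0,0,4,0,0,0,3.5,0,0,8,0,0,0,3.5,0,0,12,0,0,0,3.5,0,-2,16,0,0,0.5,3.5,0,-6,20,0,0,1,3.5,0,-10,24,0,0,1.5,3.5,0,-14,24,0,0,2,3.5,0,-18,24,0,0,2.5,3.5,0,-22,24,0,0,3,3.5,0,-26,24,0,0,3.22,3.5,0,-30,24,0,0,3.22,3.5,0,-32,24,0,0,3.22,3.5,0,-32,24,0,0,3.22,3.5,0,-32,24,0,0,3.22,3.5]
}}

```text
time_s: 5.0
tcp_pos: [503.9, -52.4, 248.6]
tool_rot: [[-0.001, 0.917, -0.399], [0.0, -0.399, -0.917], [-1.0, -0.001, -0.0]]
wrist_force: [0.3, 0.4, -1.8]
opening: 47.8
```

```bash
python3 - <<'E'
from station import robot
from h import *
log(robot)
E
```

```text
5.0 q [ -6.1   7.7 105.6   0.   66.8  17.4] p [503.9 -52.4 248.6] F [ 0.3  0.4 -1.8] op 47.8
```

Emit:
{"method": "arm_command", "body": {
  "plan": [0,-1,0,1.15,-0.5,0,3.5,0,-2,0,2.3,-1,0,3.5,0,-3,0,3.45,-1.5,0,3.5,0,-4,0,4.6,-2,0,3.5,0,-4,0,5.75,-2.5,0,3.5,0,-4,0,6.88,-2.99,0,3.5,0,-4,0,6.88,-2.99,0,3.5,0,-4,0,6.88,-2.99,0,3.5,0,-4,0,6.88,-2.99,0,3.5,0,-4,0,6.88,-2.99,0,3.5]
}}

```text
time_s: 6.0
tcp_pos: [504.8, -91.4, 249.8]
tool_rot: [[0.281, 0.918, -0.279], [0.648, -0.396, -0.651], [-0.708, 0.002, -0.706]]
wrist_force: [-1.2, 0.6, -2.3]
opening: 48.0
```

```bash
python3 - <<'E'
from station import robot
from h import *
o=log(robot);print(o["tool_rot"].round(3))
for n in("scene","top"):
    c=robot.capture(n);pickle.dump(c,open(n+"2.pkl","wb"));cv2.imwrite(f"pics/{n}2.png",c["frame"])
E
```

```text
6.0 q [-38.9  15.5 110.4  44.8  74.8 -36.1] p [504.8 -91.4 249.8] F [-1.2  0.6 -2.3] op 48.0
[[ 0.281  0.918 -0.279]
 [ 0.648 -0.396 -0.651]
 [-0.708  0.002 -0.706]]
```

View pics/scene2.png

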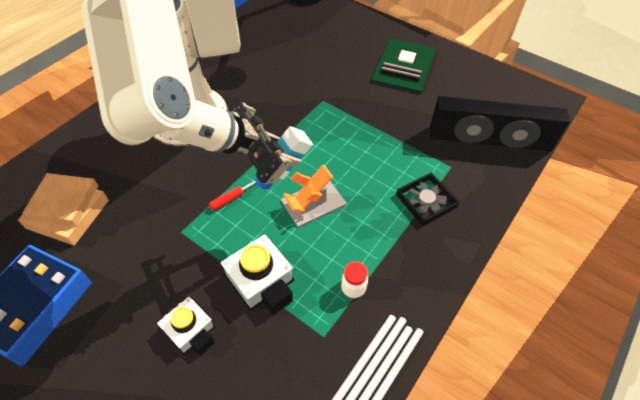

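View pics/top2.png

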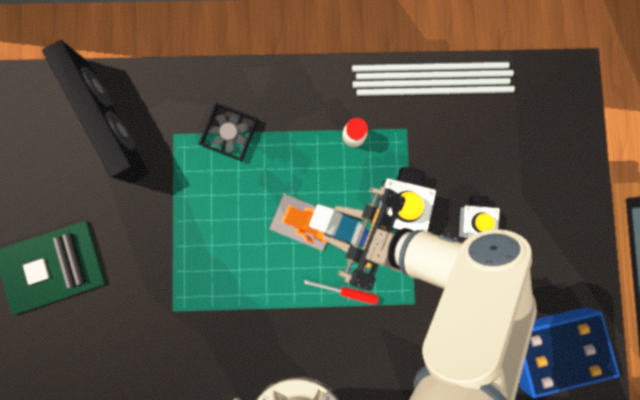

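Emit:
{"method": "arm_command", "body": {
  "plan": [0.2,1.5,-4,0,0,0,3.5,0.3,3,-7.5,0,0,0,3.5,0.4,4,-9.9,0,0,0,3.5,0.4,4,-9.9,0,0,0,3.5,0.4,4,-9.9,0,0,0,3.5]
}}

```text
time_s: 6.6
tcp_pos: [508.7, -52.2, 150.7]
tool_rot: [[0.281, 0.918, -0.281], [0.649, -0.398, -0.649], [-0.707, 0.0, -0.707]]
wrist_force: [-0.0, -0.4, -2.6]
opening: 47.6
```

```bash
python3 - <<'E'
from station import robot
from h import *
o=log(robot);print(o["tool_rot"].round(3))
S=np.array([525.95,-12.65,108.2]);n=-o["tool_rot"][:,0];print("off",(o["tcp_pos"]-S)@o["tool_rot"])
for n in("scene","top"):
    c=robot.capture(n);pickle.dump(c,open(n+"3.pkl","wb"))
crop(pickle.load(open("scene3.pkl","rb")),210,90,180,140,4,"pics/c1.png")
crop(pickle.load(open("top3.pkl","rb")),255,160,180,140,4,"pics/c2.png")
E
```

```text
6.6 q [-35.2  22.8 116.6  50.6  63.7 -44.7] p [508.7 -52.2 150.7] F [-0.  -0.4 -2.6] op 47.6
[[ 0.281  0.918 -0.281]
 [ 0.649 -0.398 -0.649]
 [-0.707  0.    -0.707]]
off [-60.58397033  -0.0975291    0.42682295]
```

View pics/c1.png

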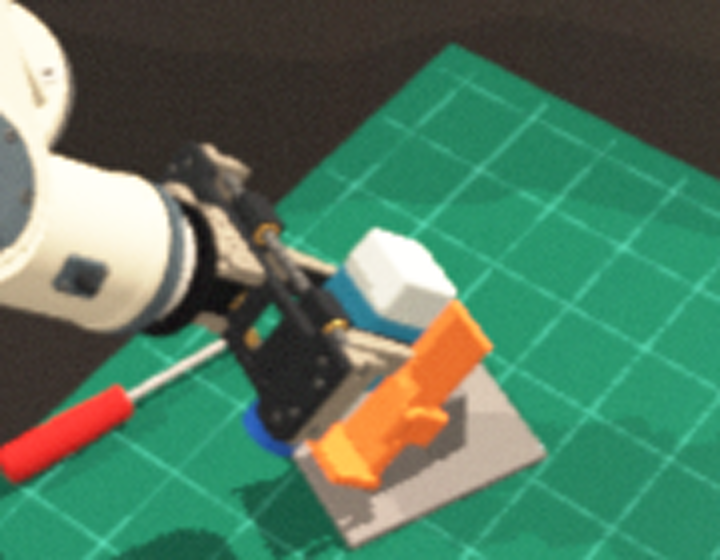

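View pics/c2.png

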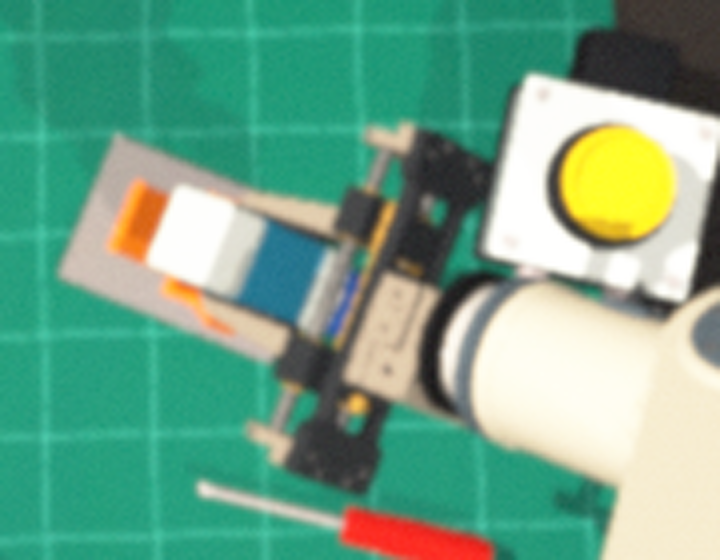

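```bash
python3 - <<'E'
from h import *
o=json.loads(open("obs.jsonl").readlines()[-1]);R=np.array(o["tool_rot"]);T=np.array(o["tcp_pos"])
for n in("scene","top"):
    c=pickle.load(open(n+"3.pkl","rb"));W=cloud(c);P=(W-T)@R
    m=(abs(P[...,1])<40)&(P[...,0]>-60)&(P[...,0]<30)&(P[...,2]>-70)&(P[...,2]<-25)&(hsv(c)[...,1]<70)
    p=P[m];b=p[p[:,2]<np.percentile(p[:,2],50)]
    print(n,m.sum(),np.percentile(p,[2,50,98],axis=0).round(1))
    f=p[p[:,2]<-48];print('base face',len(f),f.mean(0).round(1),np.percentile(f,[3,97],axis=0).round(1))
E
```

```text
scene 386 [[-40.  -19.8 -52.6]
 [-33.2  11.5 -43.4]
 [  4.2  26.3 -25.3]]
base face 144 [-19.3   4.8 -51. ] [[-37.8 -18.5 -52.9]
 [  5.3  25.2 -48.2]]
top 505 [[-42.5 -21.4 -53.3]
 [-31.7   1.2 -50. ]
 [  3.1  24.1 -26. ]]
base face 315 [-19.1   1.7 -51. ] [[-40.3 -20.1 -53.3]
 [  3.5  23.3 -48.6]]
```

The camera sees the held bottle about 2 mm to +l of the jaw centre, so I'm shifting the approach line by that much. Next I lower it along the plate normal.

Emit:
{"method": "arm_command", "body": {
  "plan": [0.0,0.6,-0.4,0,0,0,3.5,0.3,1.4,-1.3,0,0,0,3.5,0.6,2.1,-2.0,0,0,0,3.5,0.9,2.7,-2.65,0,0,0,3.5,1.15,3.2,-3.1,0,0,0,3.5,1.3,3.5,-3.45,0,0,0,3.5,1.45,3.85,-3.8,0,0,0,3.5,1.45,3.85,-3.8,0,0,0,3.5,1.45,3.85,-3.8,0,0,0,3.5]
}}

```text
time_s: 7.6
tcp_pos: [522.8, -13.8, 112.0]
tool_rot: [[0.282, 0.917, -0.281], [0.649, -0.398, -0.649], [-0.707, 0.0, -0.707]]
wrist_force: [-0.7, 1.0, -2.8]
opening: 48.1
```

```bash
python3 - <<'E'
from station import robot
from h import *
o=log(robot)
S=np.array([525.95,-12.65,108.2]);R=o["tool_rot"];T=o["tcp_pos"];print("off",(T-S)@R,"F tool",o["wrist_force"]@R)
for n in("scene","top"):
    c=robot.capture(n);pickle.dump(c,open(n+"4.pkl","wb"))
    W=cloud(c);P=(W-T)@R
    m=(abs(P[...,1])<40)&(P[...,0]>-60)&(P[...,0]<30)&(P[...,2]>-70)&(P[...,2]<-25)&(hsv(c)[...,1]<70)
    p=P[m];f=p[p[:,2]<-48];print('base face',len(f),f.mean(0).round(1),np.percentile(f,[3,97],axis=0).round(1))
crop(pickle.load(open("scene4.pkl","rb")),240,110,150,120,5,"pics/d1.png")
crop(pickle.load(open("top4.pkl","rb")),255,160,130,100,6,"pics/d2.png")
E
```

```text
7.6 q [-30.5  26.2 118.5  55.7  58.2 -47.7] p [522.8 -13.8 112. ] F [-0.7  1.  -2.8] op 48.1
off [-4.31806373 -2.42100032 -1.02228057] F tool [ 2.41199787 -1.02093376  1.50104236]
base face 129 [-19.3   3.9 -51.1] [[-38.2 -19.  -52.8]
 [  4.3  24.8 -48.6]]
base face 280 [-19.1   0.5 -50.8] [[-40.5 -20.7 -52.8]
 [  4.   22.6 -48.6]]
```

View pics/d1.png

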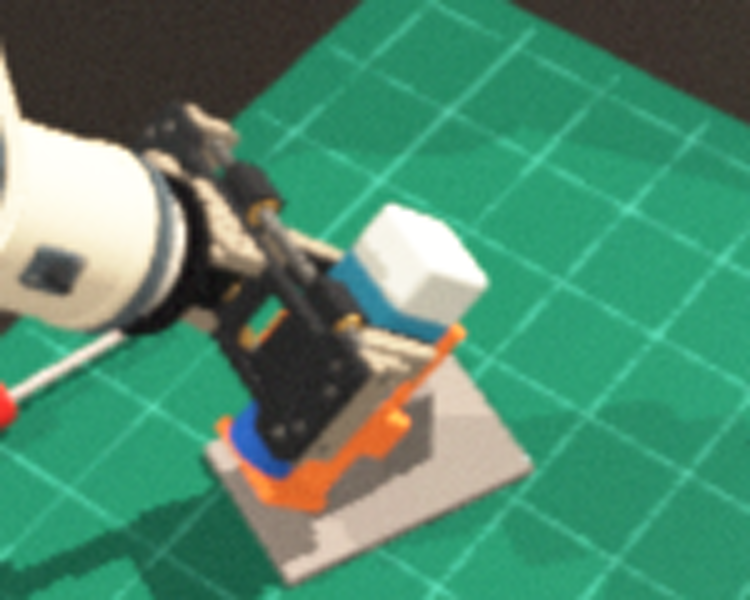

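View pics/d2.png

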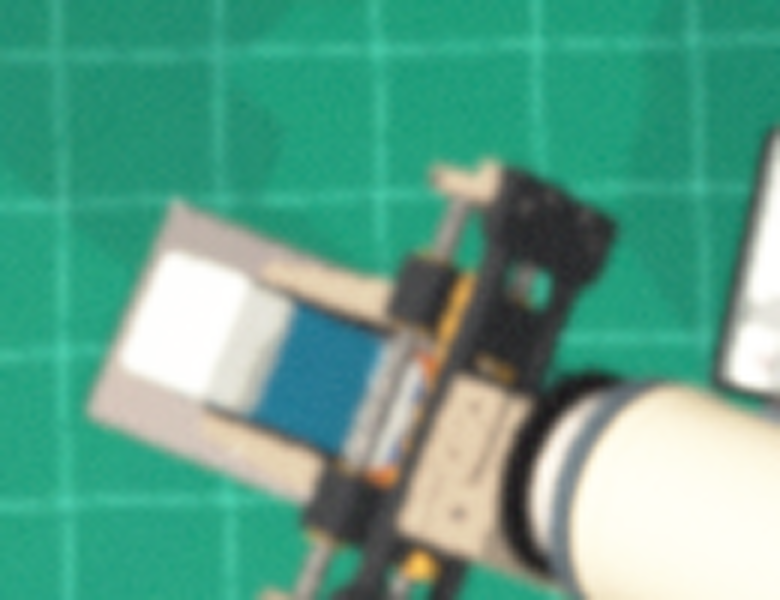

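It's inside the lugs with no contact force. I'm continuing in 1–2 mm steps.

Emit:
{"method": "arm_command", "body": {
  "plan": [0.06,0.13,-0.14,0,0,0,3.5,0.11,0.26,-0.28,0,0,0,3.5,0.11,0.26,-0.28,0,0,0,3.5]
}}

```text
time_s: 8.0
tcp_pos: [523.8, -11.1, 109.1]
tool_rot: [[0.282, 0.917, -0.281], [0.649, -0.398, -0.649], [-0.707, 0.0, -0.707]]
wrist_force: [-0.2, 0.1, -3.1]
opening: 47.7
```

```bash
python3 - <<'E'
from station import robot
from h import *
o=log(robot)
S=np.array([525.95,-12.65,108.2]);R=o["tool_rot"];T=o["tcp_pos"];print("off",(T-S)@R,"F tool",o["wrist_force"]@R)
E
```

```text
8.0 q [-30.2  26.5 118.6  56.1  57.8 -47.9] p [523.8 -11.1 109.1] F [-0.2  0.1 -3.1] op 47.7
off [-0.2262303  -2.55816218 -1.01034016] F tool [ 2.20509825 -0.22252357  2.1716976 ]
```

Emit:
{"method": "arm_command", "body": {
  "plan": [0.04,0.1,-0.11,0,0,0,3.5,0.08,0.2,-0.21,0,0,0,3.5,0.08,0.2,-0.21,0,0,0,3.5]
}}

```text
time_s: 8.3
tcp_pos: [524.2, -10.4, 108.5]
tool_rot: [[0.282, 0.917, -0.28], [0.648, -0.398, -0.649], [-0.707, 0.002, -0.707]]
wrist_force: [-19.6, -19.4, 21.6]
opening: 48.1
```

```bash
python3 - <<'E'
from station import robot
from h import *
o=log(robot)
S=np.array([525.95,-12.65,108.2]);R=o["tool_rot"];T=o["tcp_pos"];print("off",(T-S)@R,"F tool",o["wrist_force"]@R)
E
```

```text
8.3 q [-30.1  26.6 118.7  56.2  57.7 -48.1] p [524.2 -10.4 108.5] F [-19.6 -19.4  21.6] op 48.1
off [ 0.74795967 -2.52052776 -1.10964738] F tool [-33.38087898 -10.22473877   2.82314689]
```

Contact with the plate came right at the expected depth. I'm backing off 1.5 mm and releasing.

Emit:
{"method": "arm_command", "body": {
  "plan": [-0.04,-0.1,0.11,0,0,0,3.5,-0.04,-0.1,0.11,0,0,0,3.5,-0.04,-0.1,0.11,0,0,0,5.5,-0.04,-0.1,0.11,0,0,0,6.5,-0.04,-0.1,0.11,0,0,0,7.5,-0.04,-0.1,0.11,0,0,0,7.5,-0.04,-0.1,0.11,0,0,0,7.5,-0.04,-0.1,0.11,0,0,0,7.5]
}}

```text
time_s: 9.1
tcp_pos: [524.3, -10.1, 108.2]
tool_rot: [[0.282, 0.917, -0.281], [0.649, -0.398, -0.649], [-0.707, 0.0, -0.707]]
wrist_force: [-0.3, -0.4, -0.9]
opening: 75.3
```

```bash
python3 - <<'E'
from station import robot
from h import *
o=log(robot)
R=o["tool_rot"];T=o["tcp_pos"];print("F tool",o["wrist_force"]@R)
for n in("scene","top"):
    c=robot.capture(n);pickle.dump(c,open(n+"5.pkl","wb"))
    W=cloud(c);P=(W-T)@R
    m=(abs(P[...,1])<40)&(P[...,0]>-60)&(P[...,0]<30)&(P[...,2]>-70)&(P[...,2]<-25)&(hsv(c)[...,1]<70)
    p=P[m];zf=np.percentile(p[:,2],2);f=p[p[:,2]<zf+4];print('base face',len(f),f.mean(0).round(1),np.percentile(f,[3,97],axis=0).round(1))
crop(pickle.load(open("scene5.pkl","rb")),240,110,150,120,5,"pics/e1.png")
crop(pickle.load(open("top5.pkl","rb")),255,160,130,100,6,"pics/e2.png")
E
```

```text
9.1 q [-30.1  26.6 118.7  56.2  57.7 -48. ] p [524.3 -10.1 108.2] F [-0.3 -0.4 -0.9] op 75.3
F tool [ 0.31263969 -0.11021092  0.93638139]
base face 121 [-19.6   3.4 -50.3] [[-38.8 -19.6 -51.8]
 [  3.3  24.4 -47.8]]
base face 246 [-19.5   1.1 -50.1] [[-40.8 -20.6 -52.3]
 [  3.   22.7 -48.4]]
```

View pics/e1.png

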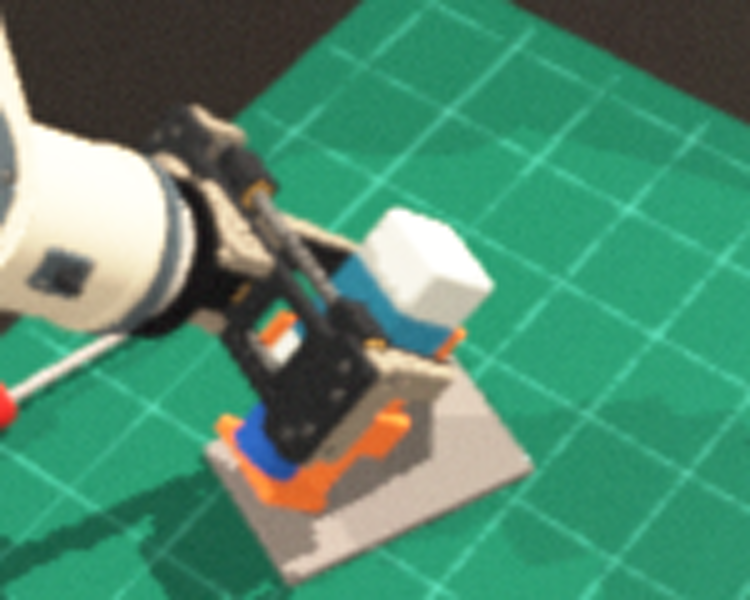

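View pics/e2.png

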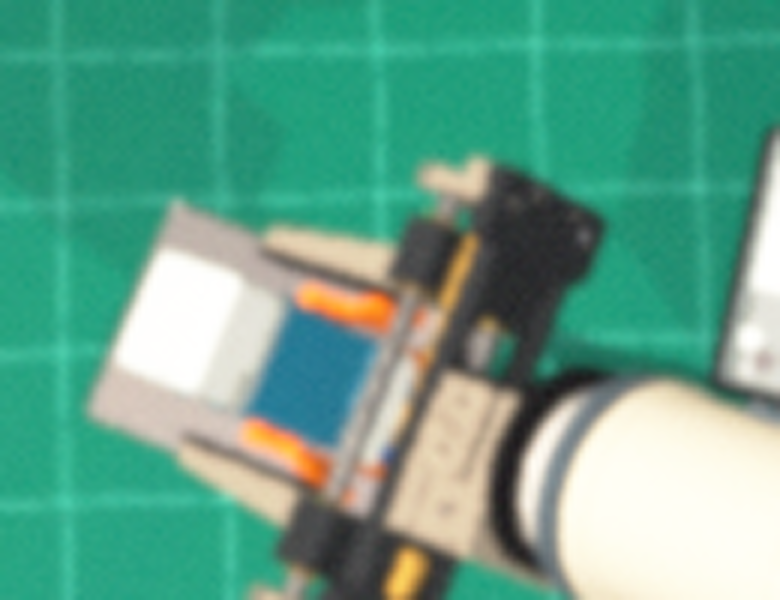

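Released: the fingers are clear at 75 mm, and the base face is within 1 mm of where the model puts it at the stop. I'm backing out along the normal and then taking a look.

Emit:
{"method": "arm_command", "body": {
  "plan": [-0.55,-1.3,1.4,0,0,0,7.5,-1.4,-3.25,3.5,0,0,0,7.5,-2.5,-5.85,6.4,0,0,0,7.5,-3.4,-7.8,9,0,0,0,7.5,-3.4,-8,14,0,0,0,7.5,-3.4,-8,18,-1.1,0.48,0,7.5,-3.4,-8,20,-2.3,1,0,7.5,-3.4,-7,22,-3.4,1.5,0,7.5,-3.4,-5,24,-4.6,2,0,9,-3.4,0,24,-5.7,2.5,0,9,-2,5,24,-6.88,2.99,0,9,0,10,24,-6.88,2.99,0,9,0,10,24,-6.88,2.99,0,9,0,10,24,-6.88,2.99,0,9]
}}

```text
time_s: 10.6
tcp_pos: [524.7, 93.5, 347.8]
tool_rot: [[-0.0, 0.919, -0.394], [0.001, -0.394, -0.919], [-1.0, -0.001, -0.001]]
wrist_force: [-0.1, -1.2, 0.3]
opening: 90.0
```

```bash
python3 - <<'E'
from station import robot
from h import *
o=log(robot);print(o["tool_rot"].round(3))
a=np.radians(246.5);d=np.array([np.cos(a),np.sin(a),0]);l=np.array([-d[1],d[0],0]);z=np.array([0,0,1.])
R=np.c_[-(d+z)/2**.5,l,(d-z)/2**.5]
T=np.array([516,-31,0])+59.2*d+1.8*l+48.8*z  # rest_stop
for n in("scene","top"):
    c=robot.capture(n);pickle.dump(c,open(n+"6.pkl","wb"))
    W=cloud(c);P=(W-T)@R   # x into plate, y lateral, z to cap
    m=(abs(P[...,1])<45)&(abs(P[...,0])<32)&(P[...,2]>-170)&(P[...,2]<20)&(W[...,2]>30)
    H=hsv(c);H0=H[...,0]
    w=m&(H[...,1]<80);p=P[w];zf=np.percentile(p[:,2],1);f=p[p[:,2]<zf+4]
    print(n,'base face',len(f),f.mean(0).round(1),np.percentile(f,[3,97],axis=0).round(1))
    b=m&(H0>105)&(H0<125)&(H[...,1]>150);p=P[b];print('cap',len(p),np.percentile(p,[3,50,97],axis=0).round(1))
    s=m&(H0>85)&(H0<104)&(H[...,1]>120);p=P[s];print('band',len(p),np.percentile(p,[3,50,97],axis=0).round(1))
crop(pickle.load(open("scene6.pkl","rb")),210,90,180,140,4,"pics/f1.png")
crop(pickle.load(open("top6.pkl","rb")),235,160,180,140,4,"pics/f2.png")
E
```

```text
10.6 q [ 9.9  6.  95.   0.1 79.  33.1] p [524.7  93.5 347.8] F [-0.1 -1.2  0.3] op 90.0
[[-0.     0.919 -0.394]
 [ 0.001 -0.394 -0.919]
 [-1.    -0.001 -0.001]]
scene base face 120 [  -2.8    1.2 -149.9] [[ -23.   -21.6 -151.4]
 [  20.    21.3 -147.9]]
cap 125 [[-19.7 -10.5 -28.3]
 [-15.3   7.7 -16.5]
 [ -0.6  17.9  -4.1]]
band 454 [[ -26.4  -21.8 -115.4]
 [ -21.7   13.   -93. ]
 [  13.8   23.9  -69.7]]
top base face 240 [  -3.7   -1.4 -149.9] [[ -25.2  -22.9 -152.1]
 [  18.2   20.1 -148.4]]
cap 88 [[-23.1 -16.1 -29.3]
 [-19.5  -2.2 -18.1]
 [-12.6  12.1  -4.5]]
band 270 [[ -27.8  -21.4 -115.2]
 [ -25.4   -1.7  -94.1]
 [ -23.    18.5  -71.8]]
```

View pics/f1.png

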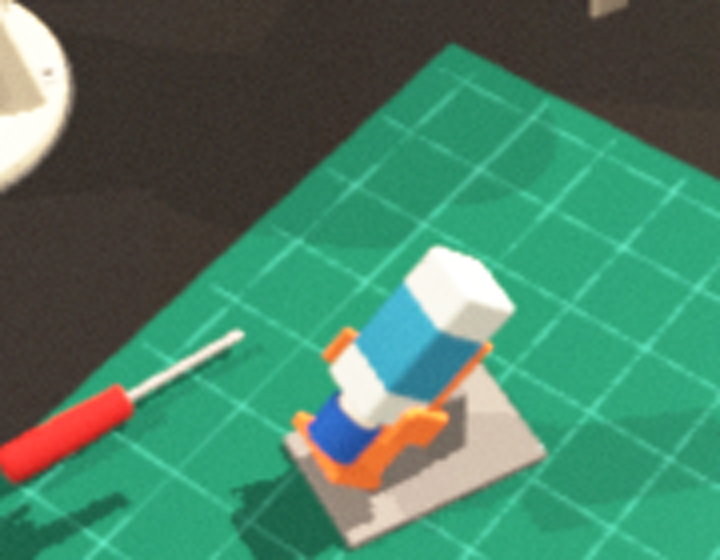

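View pics/f2.png

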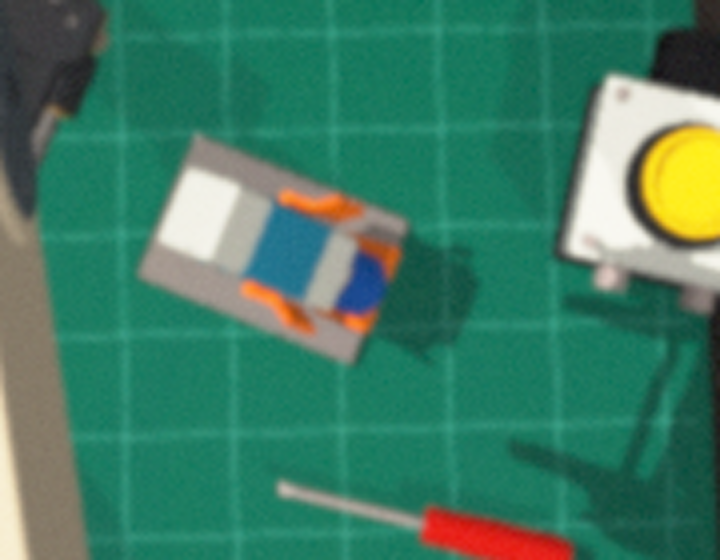

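Step 1 looks right. The bottle lies on the plate between the lugs, with the cap against the stop at scene crop (345,430) and the base at 150 mm uphill. Next I tilt the tool 45° and approach along the bottle axis from the base end.

Emit:
{"method": "arm_command", "body": {
  "plan": [0,0,0,-1.1,0.48,0,9,0.5,0,-1,-2.2,0.96,0,9,1,-1,-3,-3.4,1.48,0,9,1.5,-2,-5,-4.6,2,0,9,2,-3,-7,-5.8,2.5,0,9,2.3,-4,-9,-6.88,2.99,0,9,2.5,-4.5,-11.5,-6.88,2.99,0,9,2.5,-4.5,-14,-6.88,2.99,0,9,2.5,-4.5,-15.4,-6.88,2.99,0,9,2.5,-4.5,-15.4,-6.88,2.99,0,9,2.5,-4.5,-15.4,-6.88,2.99,0,9,2.5,-4.5,-15.4,-6.88,2.99,0,9]
}}

```text
time_s: 11.9
tcp_pos: [549.9, 44.5, 195.7]
tool_rot: [[-0.281, 0.917, -0.283], [-0.648, -0.399, -0.649], [-0.708, 0.001, 0.706]]
wrist_force: [-0.2, 1.4, 0.3]
opening: 90.0
```

```bash
python3 - <<'E'
from station import robot
from h import *
o=log(robot);print(o["tool_rot"].round(3));print((np.array([518.75,-22.9,115.5])-o["tcp_pos"]),(o["tcp_pos"]-np.array([518.75,-22.9,115.5]))@o["tool_rot"])
for n in("scene","top"):
    c=robot.capture(n);pickle.dump(c,open(n+"7.pkl","wb"))
crop(pickle.load(open("scene7.pkl","rb")),210,60,180,140,4,"pics/g1.png")
crop(pickle.load(open("top7.pkl","rb")),205,150,180,140,4,"pics/g2.png")
E
```

```text
11.9 q [ 23.   34.3  87.9 -29.2  93.2  54.3] p [549.9  44.5 195.7] F [-0.2  1.4  0.3] op 90.0
[[-0.281  0.917 -0.283]
 [-0.648 -0.399 -0.649]
 [-0.708  0.001  0.706]]
[-31.1049974  -67.44656039 -80.24022142] [-109.24918571    1.72760197    4.08452168]
```

View pics/g1.png

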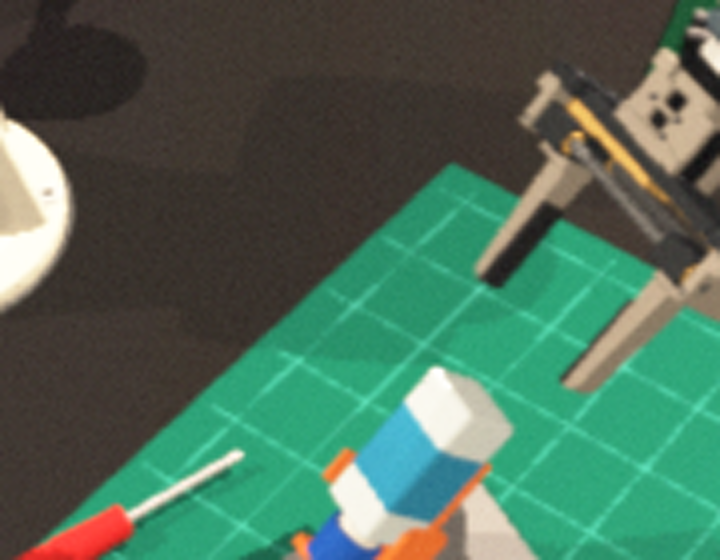

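View pics/g2.png

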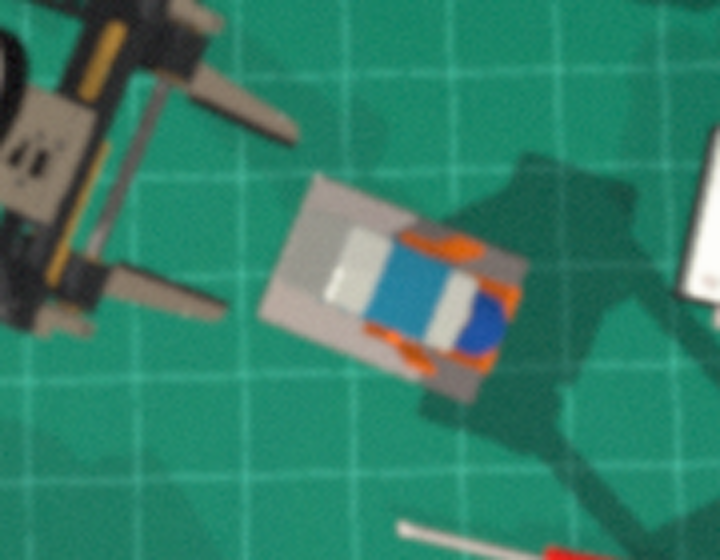

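The open fingers are lined up with the bottle axis, with 2–4 mm of correction folded into the approach. I'm going in and gripping.

Emit:
{"method": "arm_command", "body": {
  "plan": [-0.6,-1.1,-2,0,0,0,9,-1.3,-2.8,-3.7,0,0,0,9,-2,-4.4,-5.3,0,0,0,9,-2.6,-5.7,-6.8,0,0,0,9,-3.1,-6.7,-8,0,0,0,9,-3.1,-6.75,-8,0,0,0,9,-3.1,-6.75,-8,0,0,0,9]
}}

```text
time_s: 12.7
tcp_pos: [518.7, -22.5, 114.7]
tool_rot: [[-0.282, 0.917, -0.282], [-0.648, -0.398, -0.649], [-0.707, 0.0, 0.707]]
wrist_force: [-0.5, 1.2, 1.0]
opening: 90.1
```

```bash
python3 - <<'E'
from station import robot
from h import *
o=log(robot);print((o["tcp_pos"]-np.array([518.75,-22.9,115.5]))@o["tool_rot"])
for n in("scene","top"):
    c=robot.capture(n);pickle.dump(c,open(n+"8.pkl","wb"))
crop(pickle.load(open("scene8.pkl","rb")),250,100,130,100,6,"pics/h1.png")
crop(pickle.load(open("top8.pkl","rb")),245,160,130,100,6,"pics/h2.png")
E
```

```text
12.7 q [ 18.6  36.3  97.2 -32.   81.8  57.1] p [518.7 -22.5 114.7] F [-0.5  1.2  1. ] op 90.1
[ 0.3354182  -0.1787958  -0.77449755]
```

View pics/h1.png

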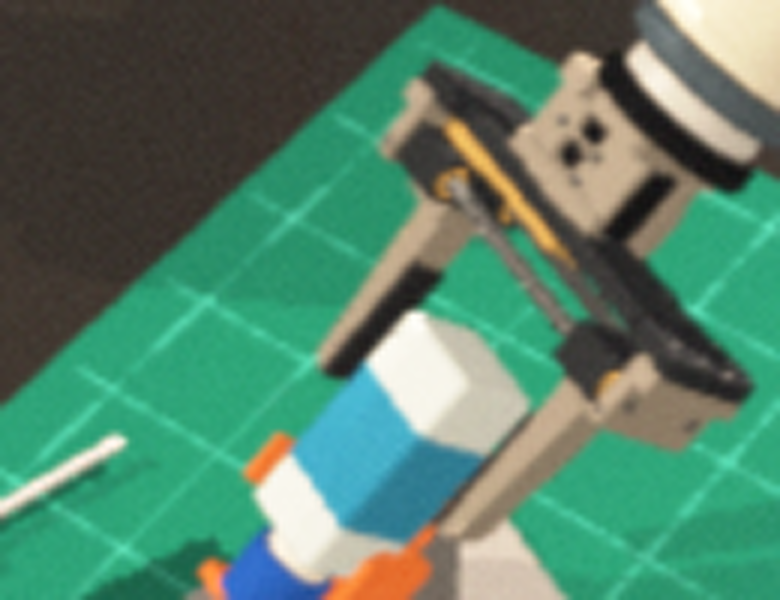

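View pics/h2.png

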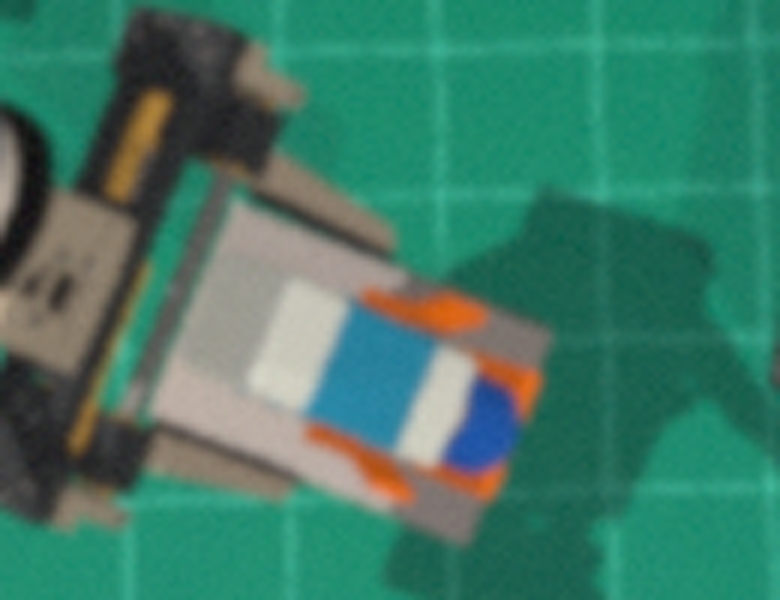

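The fingers straddle the base end symmetrically and the base is clear of the gripper body. I'm closing now.

Emit:
{"method": "arm_command", "body": {
  "plan": [0,0,0,0,0,0,3.5,0,0,0,0,0,0,3.5,0,0,0,0,0,0,3.5,0,0,0,0,0,0,3.5,0,0,0,0,0,0,3.5,0,0,0,0,0,0,3.5,0,0,0,0,0,0,3.5,0,0,0,0,0,0,3.5,0,0,0,0,0,0,3.5]
}}

```text
time_s: 13.7
tcp_pos: [518.4, -22.7, 114.2]
tool_rot: [[-0.282, 0.917, -0.282], [-0.649, -0.398, -0.649], [-0.707, -0.0, 0.707]]
wrist_force: [1.0, 1.7, 0.8]
opening: 48.1
```

Emit:
{"method": "arm_command", "body": {
  "plan": [-0.28,-0.65,0.7,0,0,0,3.5,-0.85,-2,2.1,0,0,0,3.5,-1.7,-3.9,4.2,0,0,0,3.5,-2.5,-5.85,6.4,0,0,0,3.5,-2.5,-5.85,10,0,0,0,3.5,-2.5,-5.85,14,0,0,0,3.5,-2.5,-6,18,1.1,-0.48,0,3.5,-2.5,-6,22,2.2,-0.96,0,3.5,-2.5,-8,24,3.4,-1.48,0,3.5,-2.5,-10,25,4.6,-2,0,3.5,-2,-12,25,5.8,-2.5,0,3.5,-1,-15,25,6.88,-2.99,0,3.5,0,-18,25,6.88,-2.99,0,3.5,1,-21,25,6.88,-2.99,0,3.5,2,-24,25,6.88,-2.99,0,3.5,2.6,-26.4,25,6.88,-2.99,0,3.5,2.6,-26.4,25,6.88,-2.99,0,3.5,2.6,-26.4,25,6.88,-2.99,0,3.5,2.6,-26.4,25,6.88,-2.99,0,3.5]
}}

```text
time_s: 15.6
tcp_pos: [543.5, -285.9, 364.0]
tool_rot: [[-0.001, 0.917, -0.398], [0.001, -0.398, -0.917], [-1.0, -0.001, -0.0]]
wrist_force: [-0.2, 0.4, -2.6]
opening: 47.5
```

```bash
python3 - <<'E'
from station import robot
from h import *
o=log(robot);print(o["tool_rot"].round(4))
for n in("scene","top"):
    c=robot.capture(n);pickle.dump(c,open(n+"9.pkl","wb"));cv2.imwrite(f"pics/{n}9.png",c["frame"])
E
```

```text
15.6 q [-27.9  13.5  84.1   0.   82.5  -4.4] p [ 543.5 -285.9  364. ] F [-0.2  0.4 -2.6] op 47.5
[[-9.000e-04  9.174e-01 -3.979e-01]
 [ 7.000e-04 -3.979e-01 -9.174e-01]
 [-1.000e+00 -1.100e-03 -2.000e-04]]
```

View pics/scene9.png

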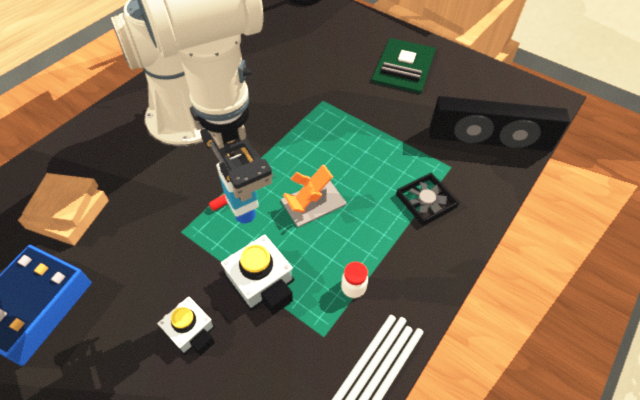

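```bash
cat > ov.py <<'E'
from h import *
def overlay(k,u,v,w,h,s,name,cam="scene",pad=(547,-286.4),T=None,R=None,off=0.95):
    c=pickle.load(open(f"{cam}{k}.pkl","rb"));o=json.loads(open("obs.jsonl").readlines()[-1])
    R=np.array(o["tool_rot"]);T=np.array(o["tcp_pos"])
    im=cv2.resize(c["frame"][v:v+h,u:u+w],None,fx=s,fy=s,interpolation=cv2.INTER_CUBIC)
    def ln(P,col,closed=False):
        q=((proj(c,P)-[u,v]+0.5)*s).astype(np.int32);cv2.polylines(im,[q],closed,col,1)
    tl=lambda P:np.atleast_2d(P)@R.T+T
    for x in(95-150,95-40):
        ln(tl([[x,a*24,b*24+off] for a,b in((1,1),(1,-1),(-1,-1),(-1,1))]),(0,0,255),True)
    for a,b in((1,1),(1,-1),(-1,-1),(-1,1)): ln(tl([[x,a*24,b*24+off] for x in(-55,55)]),(0,0,255))
    t=np.linspace(0,2*np.pi,40)
    for x in(65,95): ln(tl(np.c_[0*t+x,20*np.cos(t),20*np.sin(t)+off]),(255,0,255),True)
    for r,z in((33,108),(28,102)): ln(np.c_[pad[0]+r*np.cos(t),pad[1]+r*np.sin(t),0*t+z],(0,0,0),True)
    cv2.imwrite(name,im)
E
python3 - <<'E'
from ov import *
overlay(9,190,120,120,150,4,"pics/i1.png")
overlay(9,340,150,150,120,5,"pics/i2.png",cam="top")
E
```

```text
(no output)
```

View pics/i1.png

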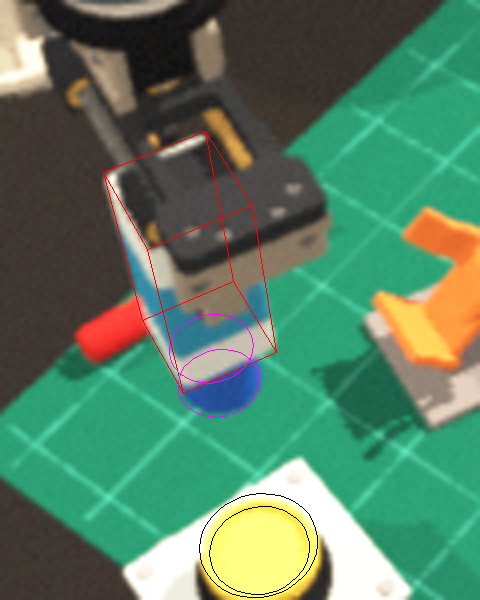

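View pics/i2.png

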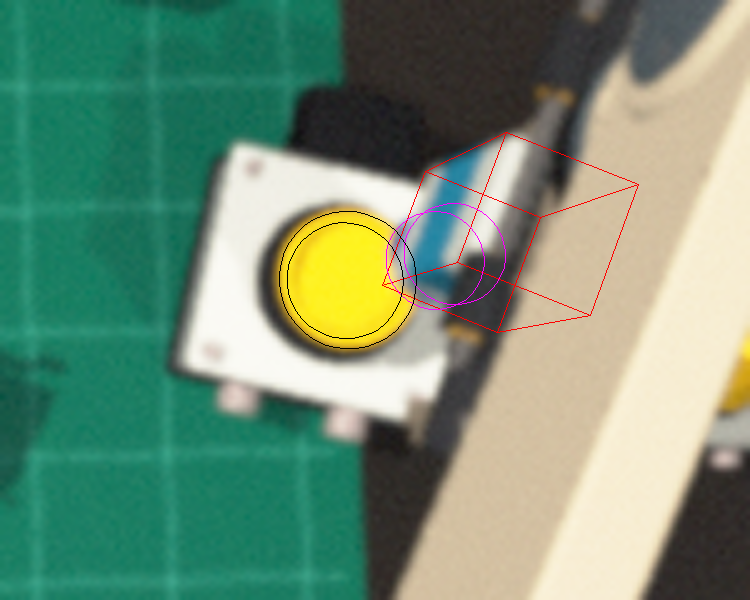

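The overlay matches the held bottle to within about a pixel, so the bottle is upright and 95 mm of it is below the TCP. I'm centring over the pad and descending to about 20 mm above it.

Emit:
{"method": "arm_command", "body": {
  "plan": [0.3,0.05,-3,0,0,0,3.5,0.3,0.05,-7,0,0,0,3.5,0.3,0.05,-11,0,0,0,3.5,0.3,0.05,-13.5,0,0,0,3.5,0.3,0.05,-14.5,0,0,0,3.5,0.3,0.05,-14.5,0,0,0,3.5,0.3,0.05,-14.5,0,0,0,3.5]
}}

```text
time_s: 16.4
tcp_pos: [548.1, -286.4, 220.8]
tool_rot: [[0.002, 0.917, -0.398], [-0.001, -0.398, -0.917], [-1.0, 0.002, 0.0]]
wrist_force: [-0.1, -0.2, -2.6]
opening: 48.0
```

```bash
python3 - <<'E'
from station import robot
from ov import *
o=log(robot)
for n in("scene","top"):
    c=robot.capture(n);pickle.dump(c,open(n+"10.pkl","wb"))
overlay(10,190,150,130,145,4,"pics/j1.png")
overlay(10,340,150,150,120,5,"pics/j2.png",cam="top")
E
```

```text
16.4 q [-27.7  19.3  94.2  -0.   66.5  -4.3] p [ 548.1 -286.4  220.8] F [-0.1 -0.2 -2.6] op 48.0
```

View pics/j1.png

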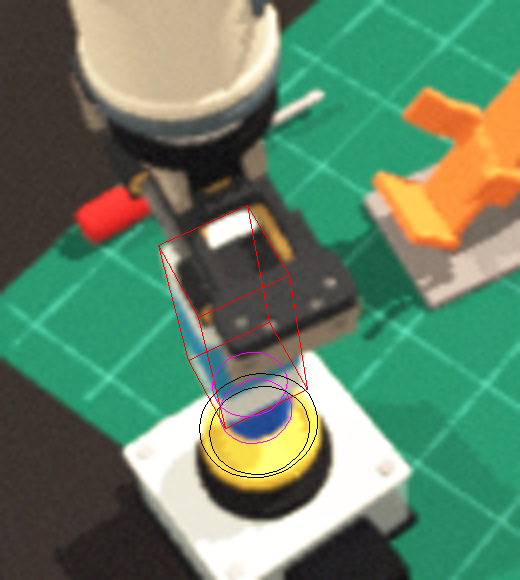

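View pics/j2.png

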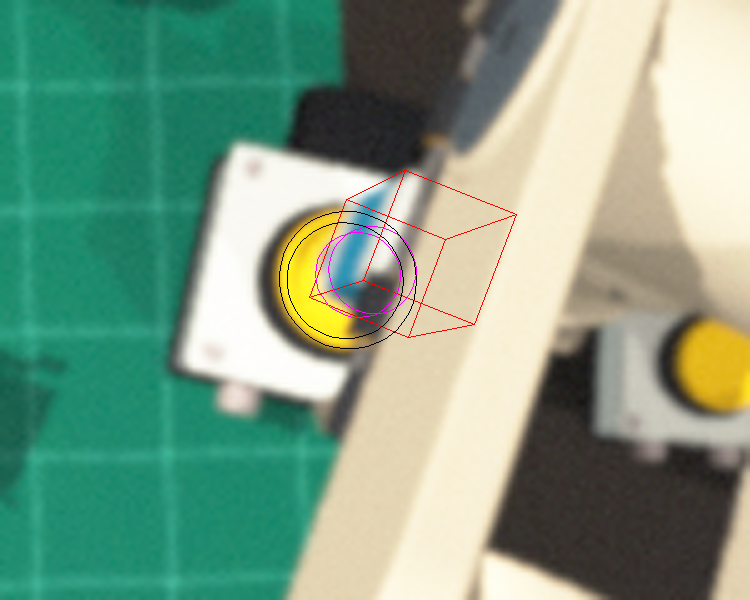

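```bash
python3 - <<'E'
from h import *
for n in("top","scene"):
    c=pickle.load(open(n+"0.pkl","rb"));H=hsv(c);f=c["frame"].astype(int)
    y=(H[...,0]>18)&(H[...,0]<36)&(H[...,1]>90)&(H[...,2]>90)
    k,l,s,ce=cv2.connectedComponentsWithStats(y.astype(np.uint8))
    g=proj(c,[547,-286.4,105])[0]
    i=min((i for i in range(1,k) if s[i,4]>60),key=lambda i:np.hypot(*(ce[i]-g)))
    pts=np.argwhere(l==i)[:,::-1].astype(np.float64)
    for z in(96,102,108):
        r=np.c_[(pts-[c["mtx"][0,2],c["mtx"][1,2]])/c["mtx"][0,0],np.ones(len(pts))]
        D=r@c["R"];C=-c["R"].T@c["t"];X=C+D*((z-C[2])/D[:,2])[:,None]
        cc,rad=cv2.minEnclosingCircle(X[:,:2].astype(np.float32))
        print(n,s[i],z,X.mean(0).round(1),np.round(cc,1),round(rad,1),np.ptp(X,0).round(1))
E
```

```text
top [394 191  29  30 683] 96 [ 547.3 -287.    96. ] [ 547.7 -287.2] 36.0 [70.6 68.8  0. ]
top [394 191  29  30 683] 102 [ 546.9 -285.7  102. ] [ 547.3 -285.9] 35.8 [70.2 68.4  0. ]
top [394 191  29  30 683] 108 [ 546.5 -284.3  108. ] [ 546.9 -284.6] 35.6 [69.8 68.   0. ]
scene [240 245  31  28 668] 96 [ 547.8 -286.9   96. ] [ 547.4 -286.1] 35.7 [68.8 68.2  0. ]
scene [240 245  31  28 668] 102 [ 550.4 -289.   102. ] [ 550.  -288.2] 35.5 [68.4 67.8  0. ]
scene [240 245  31  28 668] 108 [ 553.  -291.1  108. ] [ 552.6 -290.3] 35.2 [68.  67.3  0. ]
```

The mouth is within about 1 mm of the pad centre (547.5,-286.5). I'm descending gently to contact.

Emit:
{"method": "arm_command", "body": {
  "plan": [0,0,-0.5,0,0,0,3.5,0,0,-1,0,0,0,3.5,0,0,-1.5,0,0,0,3.5,0,0,-1.9,0,0,0,3.5,0,0,-2.1,0,0,0,3.5,0,0,-2.1,0,0,0,3.5]
}}

```text
time_s: 17.1
tcp_pos: [547.0, -286.2, 197.7]
tool_rot: [[-0.001, 0.917, -0.398], [0.0, -0.398, -0.917], [-1.0, -0.001, -0.0]]
wrist_force: [0.1, 0.4, -2.6]
opening: 47.9
```

Emit:
{"method": "arm_command", "body": {
  "plan": [0,0,-0.1,0,0,0,3.5,0,0,-0.2,0,0,0,3.5,0,0,-0.3,0,0,0,3.5,0,0,-0.3,0,0,0,3.5]
}}

```text
time_s: 17.5
tcp_pos: [547.4, -286.3, 195.7]
tool_rot: [[0.0, 0.917, -0.398], [-0.0, -0.398, -0.917], [-1.0, 0.0, 0.0]]
wrist_force: [-1.2, -0.2, 3.1]
opening: 47.3
```

Emit:
{"method": "arm_command", "body": {
  "plan": [0,0,-0.1,0,0,0,3.5,0,0,-0.2,0,0,0,3.5,0,0,-0.3,0,0,0,3.5,0,0,-0.3,0,0,0,3.5]
}}

```text
time_s: 17.9
tcp_pos: [547.4, -286.3, 192.4]
tool_rot: [[0.0, 0.917, -0.398], [-0.0, -0.398, -0.917], [-1.0, 0.0, 0.0]]
wrist_force: [-1.7, 0.5, 4.7]
opening: 47.7
```

Contact came at TCP z≈196 and the load is rising as the spring predicts. I'm pressing on slowly.

Emit:
{"method": "arm_command", "body": {
  "plan": [0,0,-0.15,0,0,0,3.5,0,0,-0.3,0,0,0,3.5,0,0,-0.45,0,0,0,3.5,0,0,-0.6,0,0,0,3.5,0,0,-0.7,0,0,0,3.5,0,0,-0.7,0,0,0,3.5]
}}

```text
time_s: 18.5
tcp_pos: [547.5, -286.3, 185.8]
tool_rot: [[0.001, 0.917, -0.398], [-0.0, -0.398, -0.917], [-1.0, 0.001, 0.0]]
wrist_force: [-2.1, 2.7, 9.4]
opening: 47.7
```

Emit:
{"method": "arm_command", "body": {
  "plan": [0,0,-0.05,0,0,0,3.5,0,0,-0.1,0,0,0,3.5,0,0,-0.1,0,0,0,3.5]
}}

```text
time_s: 18.8
tcp_pos: [547.5, -286.3, 185.0]
tool_rot: [[0.001, 0.917, -0.398], [-0.0, -0.398, -0.917], [-1.0, 0.001, 0.0]]
wrist_force: [-1.9, 1.7, 10.3]
opening: 47.9
```

Emit:
{"method": "arm_command", "body": {
  "plan": [0,0,-0.05,0,0,0,3.5,0,0,-0.1,0,0,0,3.5,0,0,-0.1,0,0,0,3.5]
}}

```text
time_s: 19.1
tcp_pos: [547.5, -286.3, 184.1]
tool_rot: [[0.001, 0.917, -0.398], [-0.0, -0.398, -0.917], [-1.0, 0.001, 0.0]]
wrist_force: [-2.7, 1.3, 10.1]
opening: 47.7
```

Emit:
{"method": "arm_command", "body": {
  "plan": [0,0,-0.05,0,0,0,3.5,0,0,-0.05,0,0,0,3.5]
}}

```text
time_s: 19.3
tcp_pos: [547.4, -286.3, 183.6]
tool_rot: [[0.001, 0.917, -0.398], [-0.0, -0.398, -0.917], [-1.0, 0.001, 0.0]]
wrist_force: [-3.5, 1.0, 10.2]
opening: 48.0
```

The force has stalled near 12.8 N, so I'm checking whether the pad is still moving or the bottle is slipping.

```bash
python3 - <<'E'
from station import robot
from ov import *
o=log(robot);print(o["wrist_torque"])
for n in("scene",):
    c=robot.capture(n);pickle.dump(c,open(n+"11.pkl","wb"))
overlay(11,190,150,130,145,4,"pics/k1.png")
E
```

```text
19.3 q [-27.7  21.3  96.2  -0.   62.4  -4.3] p [ 547.4 -286.3  183.6] F [-3.5  1.  10.2] op 48.0
[ 0.33833473  0.87726458 -0.04849484]
```

View pics/k1.png

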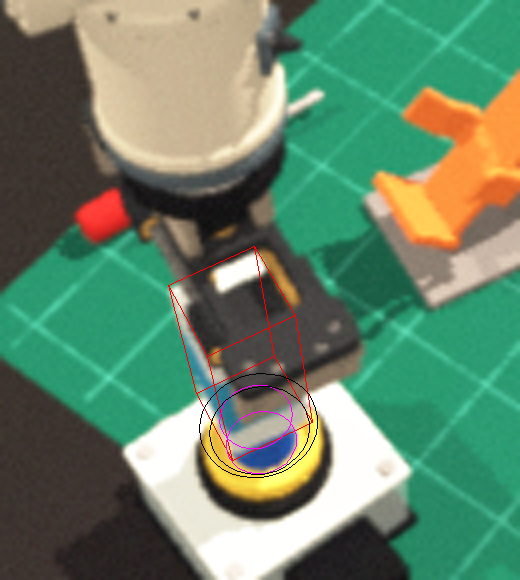

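Emit:
{"method": "arm_command", "body": {
  "plan": [0,0,-0.05,0,0,0,3.5,0,0,-0.1,0,0,0,3.5,0,0,-0.1,0,0,0,3.5]
}}

```text
time_s: 19.65
tcp_pos: [547.5, -286.3, 183.5]
tool_rot: [[0.001, 0.917, -0.398], [-0.0, -0.398, -0.917], [-1.0, 0.001, 0.0]]
wrist_force: [-6.4, 3.2, 18.2]
opening: 47.8
```

The hard stop is reached, with about 21 N of load. I'm adding a touch more and holding.

Emit:
{"method": "arm_command", "body": {
  "plan": [0,0,-0.04,0,0,0,3.5,0,0,-0.04,0,0,0,3.5,0,0,-0.04,0,0,0,3.5]
}}

```text
time_s: 19.95
tcp_pos: [547.5, -286.3, 183.5]
tool_rot: [[0.001, 0.917, -0.398], [-0.001, -0.398, -0.917], [-1.0, 0.001, 0.0]]
wrist_force: [-5.4, 4.2, 21.0]
opening: 47.9
```

Emit:
{"method": "arm_command", "body": {
  "plan": [0,0,0,0,0,0,3.5,0,0,0,0,0,0,3.5,0,0,0,0,0,0,3.5,0,0,0,0,0,0,3.5,0,0,0,0,0,0,3.5,0,0,0,0,0,0,3.5,0,0,0,0,0,0,3.5,0,0,0,0,0,0,3.5,0,0,0,0,0,0,3.5,0,0,0,0,0,0,3.5]
}}

```text
time_s: 20.95
tcp_pos: [547.5, -286.3, 183.5]
tool_rot: [[0.001, 0.917, -0.398], [-0.0, -0.398, -0.917], [-1.0, 0.001, 0.0]]
wrist_force: [-6.5, 4.2, 22.0]
opening: 48.2
```

```bash
python3 - <<'E'
from station import robot
from ov import *
o=log(robot);print(o["wrist_torque"])
for n in("scene","top"):
    c=robot.capture(n);pickle.dump(c,open(n+"12.pkl","wb"))
crop(pickle.load(open("scene12.pkl","rb")),210,190,100,100,6,"pics/l1.png")
crop(pickle.load(open("scene10.pkl","rb")),210,190,100,100,6,"pics/l0.png")
E
python3 -c "
import cv2;cv2.imwrite('pics/l.png',cv2.hconcat([cv2.resize(cv2.imread('pics/l0.png'),(400,400)),cv2.resize(cv2.imread('pics/l1.png'),(400,400))]))"
```

```text
20.95 q [-27.7  21.3  96.3  -0.   62.4  -4.3] p [ 547.5 -286.3  183.5] F [-6.5  4.2 22. ] op 48.2
[ 0.72412784  1.7267136  -0.0025735 ]
```

View pics/l.png

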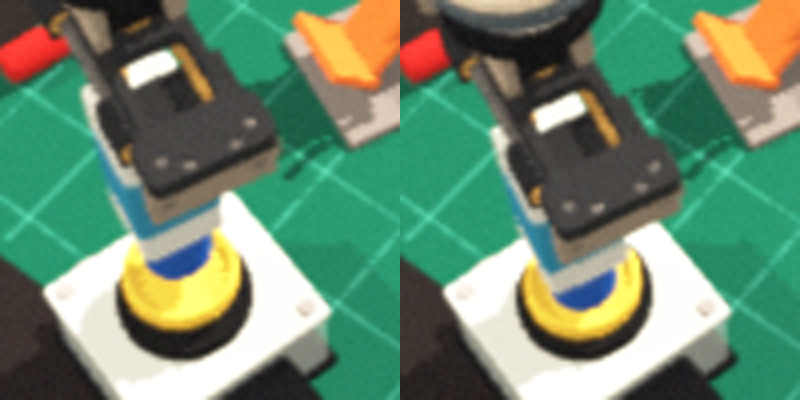

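The pad is visibly down (right half: the black collar is thin) and the TCP no longer yields at 183.5. I'm holding another 1.5 s and then easing up.

Emit:
{"method": "arm_command", "body": {
  "plan": [0,0,0,0,0,0,3.5,0,0,0,0,0,0,3.5,0,0,0,0,0,0,3.5,0,0,0,0,0,0,3.5,0,0,0,0,0,0,3.5,0,0,0,0,0,0,3.5,0,0,0,0,0,0,3.5,0,0,0,0,0,0,3.5,0,0,0,0,0,0,3.5,0,0,0,0,0,0,3.5,0,0,0,0,0,0,3.5,0,0,0,0,0,0,3.5,0,0,0,0,0,0,3.5,0,0,0,0,0,0,3.5,0,0,0,0,0,0,3.5]
}}

```text
time_s: 22.55
tcp_pos: [547.5, -286.3, 183.5]
tool_rot: [[0.001, 0.917, -0.398], [-0.001, -0.398, -0.917], [-1.0, 0.001, 0.0]]
wrist_force: [-5.1, 3.9, 20.1]
opening: 48.0
```

Emit:
{"method": "arm_command", "body": {
  "plan": [0,0,0.15,0,0,0,3.5,0,0,0.3,0,0,0,3.5,0,0,0.45,0,0,0,3.5,0,0,0.6,0,0,0,3.5,0,0,0.75,0,0,0,3.5,0,0,0.9,0,0,0,3.5,0,0,1.05,0,0,0,3.5,0,0,1.2,0,0,0,3.5,0,0,1.2,0,0,0,3.5]
}}

```text
time_s: 23.45
tcp_pos: [547.4, -286.3, 193.5]
tool_rot: [[0.0, 0.917, -0.398], [-0.0, -0.398, -0.917], [-1.0, 0.0, 0.0]]
wrist_force: [-1.3, 1.5, 3.8]
opening: 48.2
```

Emit:
{"method": "arm_command", "body": {
  "plan": [0,0,0.1,0,0,0,3.5,0,0,0.2,0,0,0,3.5,0,0,0.2,0,0,0,3.5]
}}

```text
time_s: 23.75
tcp_pos: [547.4, -286.3, 195.3]
tool_rot: [[0.0, 0.917, -0.398], [-0.0, -0.398, -0.917], [-1.0, 0.0, 0.0]]
wrist_force: [-0.3, -0.2, 3.4]
opening: 47.7
```

Emit:
{"method": "arm_command", "body": {
  "plan": [0,0,0.05,0,0,0,3.5,0,0,0.05,0,0,0,3.5]
}}

```text
time_s: 23.95
tcp_pos: [547.4, -286.3, 195.7]
tool_rot: [[0.0, 0.917, -0.398], [-0.0, -0.398, -0.917], [-1.0, 0.0, 0.0]]
wrist_force: [0.4, -0.2, 2.0]
opening: 47.9
```

Emit:
{"method": "arm_command", "body": {
  "plan": [0,0,0.03,0,0,0,3.5,0,0,0.03,0,0,0,3.5]
}}

```text
time_s: 24.15
tcp_pos: [547.2, -286.2, 195.8]
tool_rot: [[-0.0, 0.917, -0.398], [0.0, -0.398, -0.917], [-1.0, -0.0, 0.0]]
wrist_force: [0.2, -0.5, -0.5]
opening: 47.6
```

```bash
python3 - <<'E'
from station import robot
from ov import *
o=log(robot);print(o["wrist_torque"])
for n in("scene","top"):
    c=robot.capture(n);pickle.dump(c,open(n+"13.pkl","wb"))
crop(pickle.load(open("scene13.pkl","rb")),190,160,130,120,5,"pics/m1.png")
E
```

```text
24.15 q [-27.8  20.6  95.6  -0.   63.8  -4.3] p [ 547.2 -286.2  195.8] F [ 0.2 -0.5 -0.5] op 47.6
[-0.19686425 -0.301544    0.06577984]
```

View pics/m1.png

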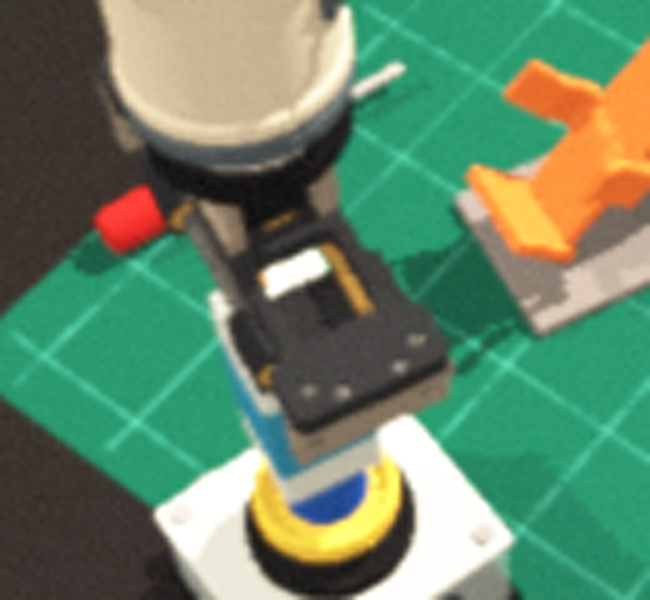

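The pad is back up, the cap sits inside the saucer, and the residual load is about 2 N. I'm opening slowly, letting the bottle settle, then withdrawing straight up.

Emit:
{"method": "arm_command", "body": {
  "plan": [0,0,0,0,0,0,4.9,0,0,0,0,0,0,5.0,0,0,0,0,0,0,5.3,0,0,0,0,0,0,6,0,0,0,0,0,0,7,0,0,0,0,0,0,8,0,0,0,0,0,0,8,0,0,0,0,0,0,8]
}}

```text
time_s: 25.05
tcp_pos: [547.3, -286.2, 196.1]
tool_rot: [[0.0, 0.917, -0.398], [0.0, -0.398, -0.917], [-1.0, 0.0, -0.0]]
wrist_force: [-0.2, 0.6, -0.6]
opening: 80.2
```

```bash
python3 - <<'E'
from station import robot
from ov import *
o=log(robot)
for n in("scene",):
    c=robot.capture(n);pickle.dump(c,open(n+"14.pkl","wb"))
overlay(14,190,150,130,120,5,"pics/n1.png")
E
```

```text
25.05 q [-27.7  20.6  95.6   0.   63.9  -4.3] p [ 547.3 -286.2  196.1] F [-0.2  0.6 -0.6] op 80.2
```

View pics/n1.png

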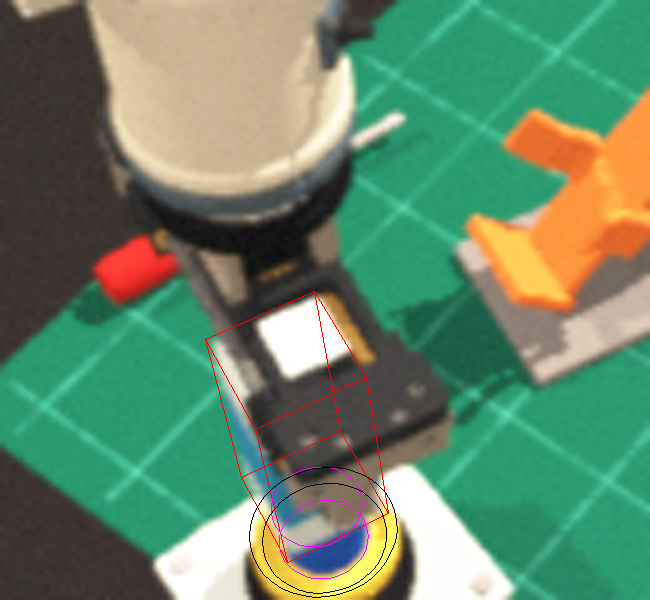

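It stands free. I'm withdrawing vertically, slowly at first.

Emit:
{"method": "arm_command", "body": {
  "plan": [0,0,0.5,0,0,0,8,0,0,1.5,0,0,0,8,0,0,3,0,0,0,8,0,0,5,0,0,0,8,0,0,8,0,0,0,8,0,0,12,0,0,0,8,0,0,16,0,0,0,8,-5,0,18,0,0,0,8,-9,2,18,0,0,0,8,-13,4,18,0,0,0,8,-17,6,18,0,0,0,8,-17,6,18,0,0,0,8,-17,6,18,0,0,0,8,-17,6,18,0,0,0,8]
}}

```text
time_s: 26.5
tcp_pos: [378.2, -226.7, 377.1]
tool_rot: [[0.002, 0.917, -0.398], [-0.001, -0.398, -0.917], [-1.0, 0.002, 0.0]]
wrist_force: [1.2, -0.1, -0.5]
opening: 80.2
```

```bash
python3 - <<'E'
from station import robot
from h import *
o=log(robot)
for n in("scene","top"):
    c=robot.capture(n);pickle.dump(c,open(n+"15.pkl","wb"));cv2.imwrite(f"pics/{n}15.png",c["frame"])
    W=cloud(c);x,y,z=np.moveaxis(W,-1,0);H=hsv(c)
    m=(abs(x-547)<60)&(abs(y+286)<60)&(z>245)&(z<265)
    p=W[m];print(n,'base',len(p),p.mean(0).round(1),cv2.minAreaRect(p[:,:2].astype(np.float32)) if len(p)>5 else 0)
    for zl in range(110,250,20):
        p=W[(abs(x-547)<60)&(abs(y+286)<60)&(abs(z-zl)<10)];print(zl,len(p),p.mean(0).round(1))
crop(pickle.load(open("scene15.pkl","rb")),190,140,130,145,4,"pics/o1.png")
E
```

```text
26.5 q [-31.1  -4.2 101.9   0.   82.2  -7.7] p [ 378.2 -226.7  377.1] F [ 1.2 -0.1 -0.5] op 80.2
scene base 507 [ 550.3 -287.3  250.9] ((548.5604858398438, -285.787841796875), (48.44756317138672, 49.99851989746094), 65.71073913574219)
110 315 [ 558.3 -296.4  105.9]
130 38 [ 564.4 -293.3  127.1]
150 89 [ 563.9 -297.7  152.4]
170 126 [ 565.3 -297.6  170.4]
190 128 [ 564.2 -298.5  190.6]
210 141 [ 563.9 -298.4  210.2]
230 151 [ 565.  -297.4  229.9]
top base 537 [ 546.9 -285.9  252.2] ((547.3531494140625, -287.0674133300781), (48.82856369018555, 48.3463134765625), 67.33654022216797)
110 189 [ 541.5 -271.7  106. ]
130 0 [nan nan nan]
150 34 [ 543.3 -269.6  153.1]
170 47 [ 542.8 -268.8  170.9]
190 54 [ 539.5 -271.4  190.4]
210 60 [ 543.9 -269.2  209.6]
230 74 [ 541.7 -270.1  229.8]<stdin>:10: RuntimeWarning: Mean of empty slice.
  ret = um.true_divide(
```

View pics/o1.png

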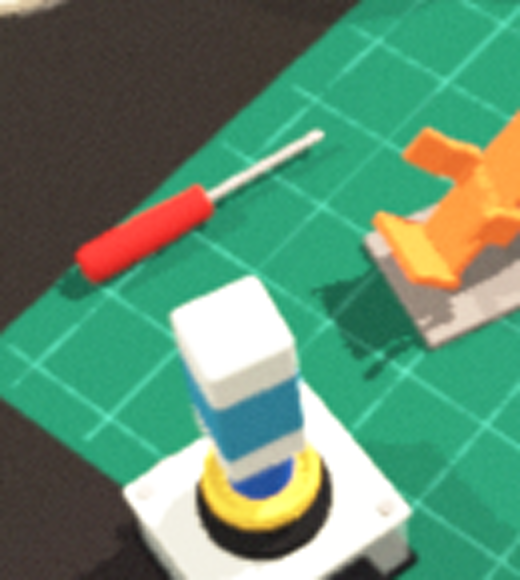

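View pics/top15.png

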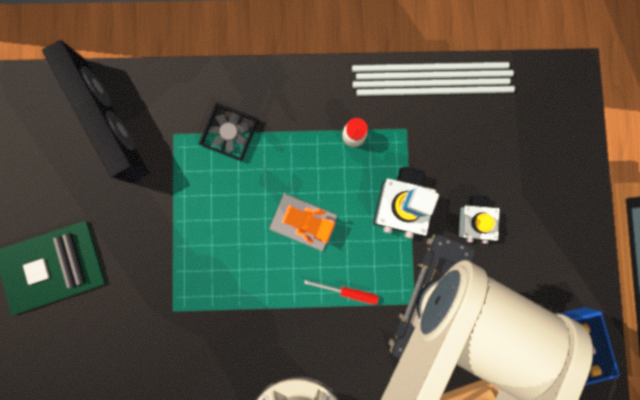

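The bottle stands upright on the raised pad: its base is at z≈251–252 mm (102+150 expected), and the sides stay vertical over their height. The fan, jar and driver are at their original pixels, so I'm handing in.

```bash
python3 - <<'E'
from station import robot
print(robot.finish_job())
E
```

```text
the job is handed in; nothing more can be done
None
```

I carried out all the steps and handed the job in at about 26.6 s, of the 72 s allowed. Handing in reports no verdict, so what follows comes from my own checks.

- **Rest:** I laid the bottle in the orange rest with its mouth against the stop and let go. The fingers backed off fully, and the base then measured about 150 mm uphill of the stop with the bottle centred between the lugs.
- **Press:** I picked it up again by the base end and stood it mouth-down on the pad of the larger tank. I pressed slowly to the hard stop and held it for about 2.9 s at about 20–25 N by the wrist force. The pad's travel, read from the tool height, was about 12 mm.
- **Release:** I eased off until the pad was back up, opened the fingers and withdrew. The base is at about 251–252 mm (252 expected), and the base, and so the upright bottle, is within about 2 mm of the pad centre. It stands upright, and the robot is clear of it.
- **Bystanders:** the fan, jar and screwdriver look unmoved in the last top picture.

**Readings that disagreed or went off plan:**
- The two cameras differed by 2–3 mm on the rest and pad positions, and I steered between them.
- The force briefly reached 33 N when the bottle touched the plate of the rest.
- Just before the hard stop, the force stayed flat at about 12.8 N for about 1.5 mm instead of rising by about 1 N. It then rose firmly at the expected depth, and the camera showed the pad down.

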